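Clamp one hinge leaf and hold its mate in line for the pin

TASK

The hinge that was inspected under the microscope goes back together: push the fixture's toggle clamp fully down so that it holds the two-knuckle hinge leaf lying in the fixture, then pick up the loose leaf with the single middle knuckle and bring its knuckle into the gap between the clamped leaf's two knuckles, so that the bores line up for the pin. Finish while still holding the leaf in the gripper there, steady and without forcing it, so that a colleague can push the pin through. Leave the spare two-knuckle leaf, the pin tray, jar, caliper, screwdriver and mouse as they are.

Things in the scene. Friction and masses are not known exactly. Their poses are not given: they have to be found in the camera images.
- fixture: Fixed: aluminium base plate (x -8..142, y +-55, 12 mm high), dark jamb block on it (x 11..117, y +-36, pocket floor 60 mm up, 4 mm walls at the pocket's sides and back). Origin on the bench under the hinge axis; x towards block and clamp, away from the robot (yaw within 0.25 rad), y along the hinge axis, z up. Nothing stands in front (x < -8). Closed clamp arm: x 18..70, y +-12, top 95 mm up.
- clamp (a joint): Handle angle of the toggle clamp: 0 = closed (end stop; handle level, pointing to fixture +x, spindle on the leaf); 0.7 to 0.95 at the start = open, handle raised. A link brings the arm on the other side down with it and locks over centre in the last 0.1 rad: push right down to the stop; some 5 N on the grip moves it. It stays where it is left.
- clamp_pivot (a point): Handle's hinge line (parallel to the fixture's y), 98 mm along fixture +x from its origin, 84 mm above the bench. Its orientation is the fixture's.
- clamp_handle (a point): Point on the upper side of the red round grip (17 mm thick): 88 mm along the handle from clamp_pivot and 8.5 mm off its centre line. The grip spans 28 to 104 mm from the pivot. With the clamp closed this point is 92 mm above the bench.
- leaf_a: Steel leaf with two outer knuckles, loose in the fixture's pocket (up to 1 mm play) until clamped. Origin on its underside, 60 mm above the bench, below the middle of the hinge axis (its y). Plate x 8..45, y +-30, 4 mm thick. Knuckles 16 mm diameter, bore 9, y 12.5..30 either side: a gap of 25 mm between them, in front of the block's face, open above, below and in front.
- bore_a (a point): Middle of leaf_a's hinge axis, 8 mm above its origin, halfway between its two knuckles. In the gap the plate's edge lies 8 mm behind this point (+x).
- leaf_b: Loose steel leaf, 85 g, flat on a blue bar. One middle knuckle, 22 mm long, 16 mm diameter, bore 9. Origin on its underside, 25 mm above the bench, below the middle of the hinge axis (its y). Plate x -8..-45, y +-30, 4 mm thick; knuckle towards +x, away from the robot (yaw within 0.5 rad). Its ends overhang the bar by 10 mm or more: grip from above over the 60 mm length, near x -26.
- bore_b (a point): Middle of leaf_b's hinge axis, 8 mm above its origin. Lined up, leaf_b lies open flat against leaf_a: bore_b at bore_a, same yaw; 1.5 mm play at each knuckle end. Pushed on towards +x, it meets leaf_a's plate edge about 1 mm farther.
- bar_1: Blue plastic support bar under leaf_b, 90 (x) x 34 (y) x 25 mm high, origin under its centre; it only carries the leaf. Fingers may go down beside it.
- bar_2: Blue plastic support bar of the same size under the spare leaf.
- spare_leaf: Spare steel leaf like leaf_a with two outer knuckles, lying on bar_2: leave it alone. Same frame as leaf_b.
- pin_tray: Grey open tray 70 x 105 x 18 mm with two brass hinge pins in it; origin under its centre. Leave alone.
- screw_jar: Clear jar with red cap, 42 mm across, 55 mm high; origin under its centre. Leave alone.
- caliper: Digital caliper lying flat, 200 mm long, 13 mm high; origin under its middle. Leave alone.
- screwdriver: Screwdriver lying on the bench at the left; origin under its middle. Leave alone.
- mouse: Black computer mouse, 64 mm across, 36 mm high; origin under its centre. Leave alone.
Not all that is in view belongs to the job. Several things have the shape of the fixture; the one meant has the colours described above. Leave any green look-alike of the leaf_a alone.

How it is judged:
By the outcome, as a careful person would: the job done as asked, in the order asked, and still so for the second after the job is handed in, while the arm keeps its last pose, push and grip.
It also fails if it takes over 51 s, if anything falls off the work surface, if the arm or the gripper's body presses on something with over 40 N, if the wrist force passes 120 N, or if a joint passes its speed limit or range.

ROBOT

A 7-joint arm with a two-finger parallel gripper is mounted at the origin on the work surface. World frame = base frame: x ahead of the robot, y to its left, z up, the work surface at z = 0. Lengths are in m, angles in degrees, forces in N, time in s.
With the tool pointing down it reaches from about 0.375 to 0.925 m from the base axis. Payload 3.1 kg.
Tool frame: the origin (TCP) lies on the centre line of the jaws, within the pads' length; the fingertips stand 14 mm ahead of it and the grasp point (between the pads) lies 5 mm behind it (robot.tcp_to_tips is the distance from the TCP to the fingertips, in m); z points along the fingers, x is the direction in which the jaws open and shut, and the axes are right-handed (so a half turn about z gives the same grasp; the last joint's range is limited). The gripper opens to 85 mm and grips with 20 to 120 N. Pads are 22 mm wide; open, the fingers measure 114 mm over their backs; the gripper's body (76 mm by 85 mm) begins 54 mm behind the grasp point. The pads swing forward as they close: fully open they stand 13 mm farther back than shut.
Start: joints at [-81.578, 21.939, 2.515, 91.553, -1.026, 66.532, -2.859], TCP at [0.158, 0.631, 0.245] pointing down, gripper open.
Joint ranges: [-149.38, 149.38], [-23.57, 123.04], [-84.95, 90], [0, 143.3], [-89.99, 269.99], [3.08, 112.72], [-163.45, 163.45]. Speed limits (degrees/s): [159.86, 159.86, 180, 180, 180, 180, 180].

INTERFACE

Orientations are given as a 3x3 rotation matrix whose columns are the frame's x, y, z axes.
In Python, from plant import robot gives the robot as it stands.
- The arm moves only by the shell command python3 -m jog 'ROWS' [FORCE]. ROWS is JSON, a list of rows, each a list of 3 entries, a list of its own where there are three numbers: the turn, a rotation vector about the tool's x, y, z normalised to -1 to 1, where 1 is 180 degrees, then the shift along the tool's x, y, z normalised to -1 to 1, where 1 is 0.2 m, then the gripper command: -1 is fully open, 1 is shut, values between are in proportion. A call has 1 to 5 rows; each row is the pose to reach, as a shift and turn from the pose commanded when the call began, along the tool's axes at that moment, turning the shorter way round; what a row does not reach only later rows make up. A row lasts 1/10 s, in which the tool goes at most 50 mm and 8.59 degrees, less where a joint would pass 70% of its speed; a pose out of reach is approached as far as the arm can. A call with a number of a shift or a turn outside -1 to 1 is refused whole. A call with a gripper value outside its range is refused whole. The fingers move at their own pace and stop on an object; FORCE is the grip in N (left out, the last holds). Time passes only in rows, so rows that repeat a pose let the fingers close. It gives the time, the measured TCP pose, the force and the opening at its end, in the units of the state.
- robot.observe(): the state, without advancing time (a new reading comes with each control period).
- robot.camera(name): name is "scene" or "top" or "wrist"; returns (picture, depth): 384x512x3 uint8, red, green, blue; 384x512 float32, m along the optical axis (not along the pixel's ray), 0 where there is no reading.
- robot.calibration(name): a dict with "camera_matrix" (3x3 intrinsics, pixels), "eye" and "attitude" of the camera in the world. Camera axes: x right, y down, z forward; pixel columns grow to the right and rows downward; lengths in m; the calibration is good to about 2 mm. The wrist camera is an equidistant fisheye: a pixel r from the principal point sees the ray r / f radians off the axis. A picture is of the moment at which its call begins: read the wrist's pose just before it. calibration takes no time and is no camera call; for the wrist camera it gives the pose at the moment of the call.
- robot.job_done(): hands the job in, once; it reports no verdict.
The state is a dict: "time_s": time; "q": joint angles; "joint_velocities": joint speeds; "joint_efforts": joint torques, N m; "eef_pos": TCP position; "ee_rot": TCP orientation; "ft_force": force on the tool from outside, world axes, zero at the start; "ft_torque": the same for the moment, N m; "width": finger opening in m.
Only numpy, scipy, OpenCV 4.12 (cv2) and the standard library are available. Lean on these libraries where they do the work, as an engineer would, in place of code of your own. Each camera call takes 0.05 s, during which the arm holds its last target.

## Working session

There is one attempt and no reset: what is moved stays moved. The work goes in short steps, Python scripts to look and compute and a shell command to move; the robot and the scene stay as the last step left them, time stands still between calls to the robot, and variables do not carry over. Pictures are saved under pics/ and viewed, and the job is handed in when it is done.

```bash
ls; mkdir -p pics; cat > h.py <<'E'
import numpy as np, cv2
from plant import robot
np.set_printoptions(precision=4,suppress=True)
def snap(n,f):
    p,d=robot.camera(n); cv2.imwrite(f'pics/{f}.png',p[:,:,::-1]); np.savez(f'pics/{f}.npz',p=p,d=d,**{k:np.array(v) for k,v in robot.calibration(n).items() if k in('camera_matrix','eye','attitude')})
    return p,d
def pts(f):
    z=np.load(f'pics/{f}.npz'); K=z['camera_matrix'];d=z['d'];v,u=np.mgrid[:384,:512]
    c=np.stack([(u-K[0,2])/K[0,0]*d,(v-K[1,2])/K[1,1]*d,d],-1)
    return z['p'],d,c@z['attitude'].T+z['eye']
def ray(f,u,v,h):
    z=np.load(f'pics/{f}.npz'); K=z['camera_matrix']
    r=z['attitude']@np.array([(u-K[0,2])/K[0,0],(v-K[1,2])/K[1,1],1]); e=z['eye']
    return e+r*(h-e[2])/r[2]
E
python3 - <<'E'
from h import *
for n in('scene','top'):
    snap(n,n+'0'); c=robot.calibration(n); print(n,c)
print(robot.observe())
E
```

```text
pics
scene {'camera_matrix': array([[487.3072,   0.    , 249.7027],
       [  0.    , 487.3072, 188.7678],
       [  0.    ,   0.    ,   1.    ]]), 'eye': array([ 1.3108, -0.7294,  0.8331]), 'attitude': array([[ 0.6929,  0.3678, -0.6202],
       [ 0.721 , -0.3645,  0.5893],
       [-0.0093, -0.8555, -0.5177]])}
top {'camera_matrix': array([[499.6112,   0.    , 259.8258],
       [  0.    , 499.6112, 188.593 ],
       [  0.    ,   0.    ,   1.    ]]), 'eye': array([0.1876, 0.0893, 1.4776]), 'attitude': array([[ 0.0086, -0.9837,  0.1797],
       [-1.    , -0.0084,  0.0018],
       [-0.0003, -0.1797, -0.9837]])}
{'time_s': 0.1, 'q': array([-81.5757,  21.9886,   2.5113,  91.6421,  -1.0255,  66.5313,
        -2.8586]), 'joint_velocities': array([-0.0014, -0.1187,  0.0104, -0.3112,  0.0041,  0.1042, -0.0616]), 'joint_efforts': array([  0.0024, -43.4722,   1.0292, -25.0452,   0.0109,   0.0055,
        -0.    ]), 'eef_pos': array([0.1573, 0.6298, 0.244 ]), 'ee_rot': array([[ 0.2423,  0.9702, -0.0005],
       [ 0.9702, -0.2423, -0.0024],
       [-0.0024,  0.0001, -1.    ]]), 'ft_force': array([1.1682, 0.2367, 0.0945]), 'ft_torque': array([ 0.0223, -0.0075,  0.0243]), 'width': 0.08519493814893864}
```

View pics/scene0.png

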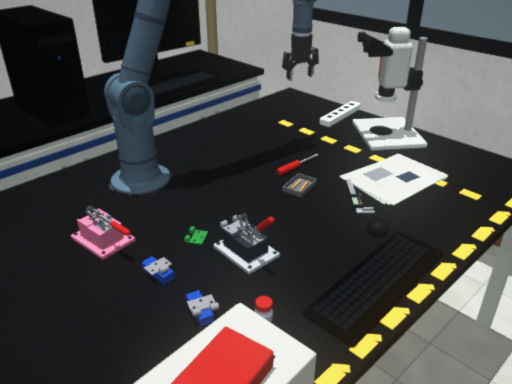

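View pics/top0.png

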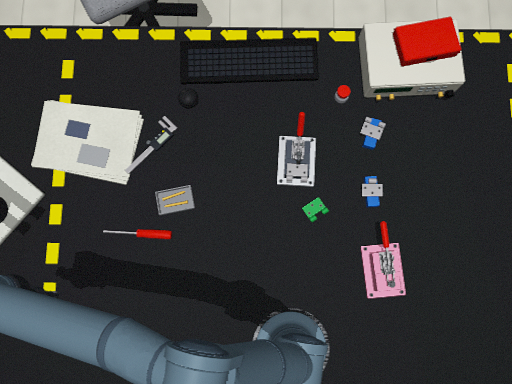

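The top view shows the real fixture (dark block on aluminium) at (297,160), two blue bars with leaves at (372,130) and (372,190), and pink and green decoys. I'll zoom in on these.

```bash
python3 - <<'E'
from h import *
t=cv2.imread('pics/top0.png'); s=cv2.imread('pics/scene0.png')
a=cv2.resize(t[95:215,270:400],None,fx=5,fy=5,interpolation=cv2.INTER_CUBIC)[:600]
cv2.imwrite('pics/tz.png',a)
a=cv2.resize(s[200:330,130:290],None,fx=5,fy=4.6,interpolation=cv2.INTER_CUBIC)
cv2.imwrite('pics/sz.png',a)
for u,v,h in [(297,160,.06),(372,190,.03),(372,130,.03)]: print(ray('top0',u,v,h))
E
```

```text
[ 0.5323 -0.0158  0.06  ]
[ 0.4507 -0.2383  0.03  ]
[ 0.6342 -0.2441  0.03  ]
```

View pics/tz.png

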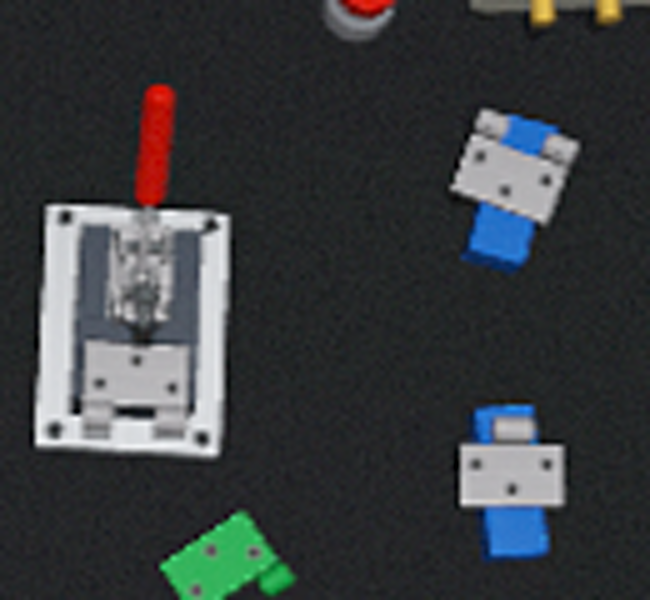

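View pics/sz.png

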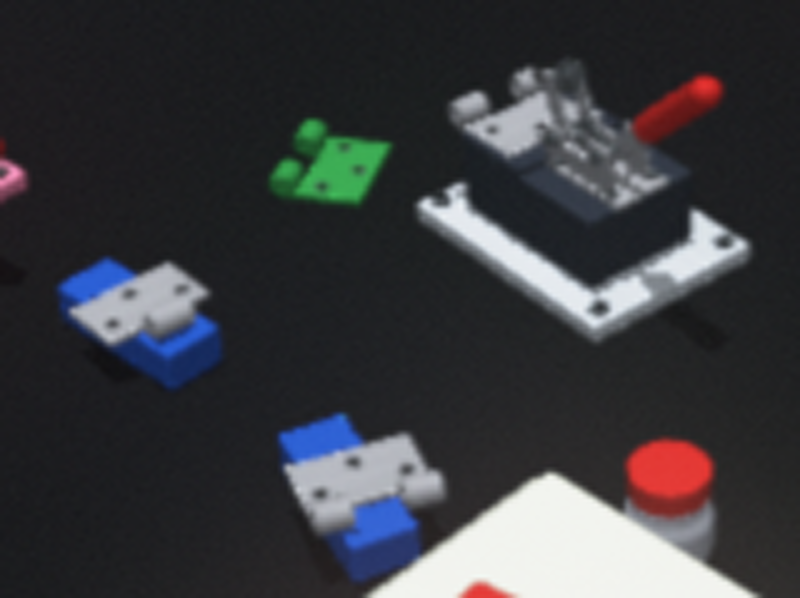

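```bash
python3 - <<'E'
from h import *
p,d,X=pts('top0'); hsv=cv2.cvtColor(p,cv2.COLOR_RGB2HSV)
roi=np.zeros((384,512),bool); roi[105:200,262:330]=1
w=((hsv[...,2]>170)&(hsv[...,1]<50)&roi).astype(np.uint8)
c=max(cv2.findContours(w,0,1)[0],key=cv2.contourArea)
b=cv2.boxPoints(cv2.minAreaRect(c)); W=np.array([ray('top0',*q,.012) for q in b]); print('base',W,W.mean(0),[np.linalg.norm(W[i]-W[i-1]) for i in range(4)])
ctr=W.mean(0)
e=W[1]-W[0]; e2=W[2]-W[1]; L=e if np.linalg.norm(e)>np.linalg.norm(e2) else e2
if L[0]<0:L=-L
yaw=np.arctan2(L[1],L[0]); print('yaw',np.degrees(yaw)); ex=np.array([np.cos(yaw),np.sin(yaw),0])
o=ctr-.067*ex; print('origin',o)
r=((hsv[...,1]>150)&(hsv[...,2]>90)&((hsv[...,0]<8)|(hsv[...,0]>172))&roi)
P=X[r&(d>0)]; ey=np.array([-ex[1],ex[0],0]); Q=(P-o); Q=np.c_[Q@ex,Q@ey,P[:,2]]; i=np.argsort(Q[:,0]); Q=Q[i]
print('handle',Q[::max(1,len(Q)//10)])
for n in('top0','scene0'):
  p,d,X=pts(n);hsv=cv2.cvtColor(p,cv2.COLOR_RGB2HSV)
  m=(hsv[...,1]<60)&(hsv[...,2]>90)&(d>0)&(abs(X[...,2]-.029)<.008)&(abs(X[...,0]-.47)<.06)&(abs(X[...,1]+.238)<.06)
  P=X[m]; print(n,'leafb',m.sum(),P.min(0),P.max(0),np.median(P,0))
  c=max(cv2.findContours(m.astype(np.uint8),0,1)[0],key=cv2.contourArea)
  b=cv2.boxPoints(cv2.minAreaRect(c)); print(b,np.array([ray(n,*q,.029) for q in b]))
E
```

```text
base [[ 0.4716  0.0421  0.012 ]
 [ 0.6203  0.0346  0.012 ]
 [ 0.615  -0.0761  0.012 ]
 [ 0.4665 -0.0666  0.012 ]] [ 0.5434 -0.0165  0.012 ] [np.float64(0.10889739115705051), np.float64(0.14891253385348086), np.float64(0.11084469446581668), np.float64(0.14882066522098952)]
yaw -2.890280812090657
origin [ 0.4764 -0.0131  0.012 ]
handle [[ 0.1147  0.0014  0.1168]
 [ 0.1217  0.0042  0.1125]
 [ 0.1267  0.0025  0.1251]
 [ 0.1311  0.0031  0.1299]
 [ 0.1369  0.0061  0.1296]
 [ 0.1424  0.0071  0.1395]
 [ 0.1468  0.0049  0.1441]
 [ 0.1523  0.0086  0.1533]
 [ 0.1571  0.0063  0.1565]
 [ 0.1634  0.0017  0.1644]
 [ 0.1952 -0.0194  0.0004]]
top0 leafb 252 [ 0.435  -0.2673  0.0211] [ 0.4828 -0.2078  0.0367] [ 0.4543 -0.237   0.0285]
[[362. 179.]
 [381. 179.]
 [381. 195.]
 [362. 195.]] [[ 0.4837 -0.21    0.029 ]
 [ 0.4842 -0.2662  0.029 ]
 [ 0.4362 -0.2645  0.029 ]
 [ 0.4357 -0.2087  0.029 ]]
scene0 leafb 234 [ 0.4322 -0.2714  0.0243] [ 0.4874 -0.2092  0.0367] [ 0.4532 -0.2429  0.0295]
[[143.5692 267.2462]
 [166.0769 254.3846]
 [172.7846 266.1231]
 [150.2769 278.9846]] [[ 0.4347 -0.2698  0.029 ]
 [ 0.4324 -0.199   0.029 ]
 [ 0.483  -0.2144  0.029 ]
 [ 0.4836 -0.2825  0.029 ]]
```

```bash
cat >> h.py <<'E'
def go(x,y,z,yawx=None):
    "print shift and turn (tool units) to TCP x,y,z, tool x at world angle yawx deg, pointing down"
    from scipy.spatial.transform import Rotation as Ro
    s=robot.observe(); R=s['ee_rot']; d=np.array([x,y,z])-s['eef_pos']
    out=R.T@d/.2
    t=np.zeros(3)
    if yawx is not None:
        a=np.radians(yawx); X=np.array([np.cos(a),np.sin(a),0]); Z=np.array([0,0,-1.]); T=np.c_[X,np.cross(Z,X),Z]
        t=Ro.from_matrix(R.T@T).as_rotvec()/np.pi
    print('turn',t.round(4),'shift',out.round(4),'pos',s['eef_pos'],'F',s['ft_force'].round(2),'w',round(s['width'],4),'t',s['time_s'])
E
python3 -c "
from h import *
go(.50,-.02,.30,87)"
```

```text
turn [-0.      0.0008 -0.0612] shift [-2.7377  2.4495 -0.2731] pos [0.1573 0.6298 0.244 ] F [1.17 0.24 0.09] w 0.0852 t 0.1
```

```bash
python3 -m jog '[[[0,0,0],[-0.2,0.18,-0.04],1],[[0,0,0],[-0.38,0.34,-0.1],1],[[0,0,0],[-0.56,0.5,-0.15],1],[[0,0,0],[-0.73,0.66,-0.2],1],[[0,0,0],[-0.9,0.82,-0.27],1]]'; python3 -m jog '[[[0,0,0],[-0.2,0.18,0],1],[[0,0,0],[-0.38,0.34,0],1],[[0,0,0],[-0.56,0.5,0],1],[[0,0,0],[-0.73,0.66,0],1],[[0,0,0],[-0.9,0.82,0],1]]'; python3 -c "
from h import *
go(.50,-.02,.30,87)"
```

```text
time_s: 0.6
eef_pos: [0.2735, 0.4135, 0.2986]
ee_rot: [[0.242, 0.97, -0.001], [0.97, -0.242, -0.002], [-0.002, -0.0, -1.0]]
ft_force: [0.1, -0.5, -0.6]
width: 0.0123
time_s: 1.1
eef_pos: [0.3888, 0.1996, 0.299]
ee_rot: [[0.242, 0.97, -0.0], [0.97, -0.242, 0.0], [0.0, -0.0, -1.0]]
ft_force: [0.5, 0.0, 0.1]
width: 0.0001
turn [-0.0001 -0.0001 -0.0613] shift [-0.9306  0.8058 -0.0056] pos [0.3888 0.1996 0.299 ] F [0.5  0.03 0.11] w 0.0001 t 1.1
```

```bash
python3 -m jog '[[[0,0,-0.02],[-0.2,0.18,0],1],[[0,0,-0.04],[-0.38,0.34,0],1],[[0,0,-0.061],[-0.56,0.5,0],1],[[0,0,-0.061],[-0.73,0.66,0],1],[[0,0,-0.061],[-0.9,0.8,0],1]]';python3 -m jog '[[[0,0,0],[0,0,0],1]]'; python3 -c "
from h import *
go(.50,-.02,.30,87)
snap('wrist','w1'); print(robot.calibration('wrist'))"
```

```text
time_s: 1.6
eef_pos: [0.5005, -0.0137, 0.2992]
ee_rot: [[0.054, 0.999, 0.0], [0.999, -0.054, 0.0], [0.0, 0.0, -1.0]]
ft_force: [-0.5, -0.3, 0.6]
width: 0.0002
time_s: 1.7
eef_pos: [0.5014, -0.0194, 0.2996]
ee_rot: [[0.065, 0.998, 0.002], [0.998, -0.065, -0.004], [-0.004, 0.002, -1.0]]
ft_force: [-0.5, -0.2, 1.1]
width: 0.0001
turn [ 0.0006  0.0012 -0.0042] shift [-0.0035 -0.0068 -0.002 ] pos [ 0.5014 -0.0194  0.2996] F [-0.49 -0.25  1.13] w 0.0001 t 1.7
{'camera_matrix': array([[297.3186,   0.    , 251.1048],
       [  0.    , 297.3186, 188.3237],
       [  0.    ,   0.    ,   1.    ]]), 'eye': array([ 0.4314, -0.0124,  0.4268]), 'attitude': array([[ 0.0597,  0.9615,  0.2682],
       [ 0.9982, -0.0566, -0.0193],
       [-0.0034,  0.2689, -0.9632]])}
```

View pics/w1.png

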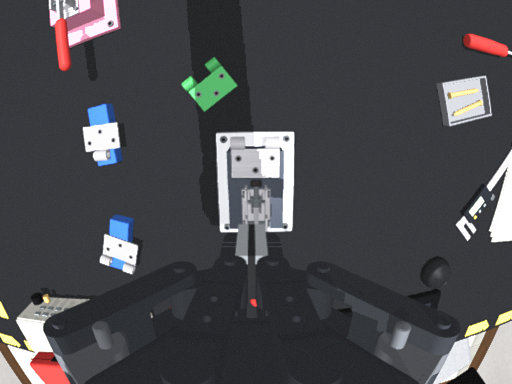

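Wrist view: fixture at (217–295, 132–233), knuckles near (238,143) and (272,143); handle behind the fingers at (253,300). I'll measure with fisheye rays.

```bash
cat >> h.py <<'E'
def wray(f,u,v,h):
    z=np.load(f'pics/{f}.npz'); K=z['camera_matrix']
    a=np.array([(u-K[0,2])/K[0,0],(v-K[1,2])/K[1,1]]); th=np.linalg.norm(a)+1e-12
    r=z['attitude']@np.array([*(a/th*np.sin(th)),np.cos(th)]); e=z['eye']
    return e+r*(h-e[2])/r[2]
E
python3 - <<'E'
from h import *
z=np.load('pics/w1.npz');p=z['p'];hsv=cv2.cvtColor(p,cv2.COLOR_RGB2HSV)
roi=np.zeros((384,512),bool); roi[120:245,205:305]=1
w=((hsv[...,2]>150)&(hsv[...,1]<60)&roi).astype(np.uint8)
c=max(cv2.findContours(w,0,1)[0],key=cv2.contourArea)
W=np.array([wray('w1',*q[0],.012)[:2] for q in c],np.float32)*1000
r=cv2.minAreaRect(W); print(r, cv2.boxPoints(r))
im=cv2.resize(p[125:240,205:305,::-1],None,fx=5,fy=5,interpolation=cv2.INTER_CUBIC); cv2.imwrite('pics/w1z.png',im)
E
```

```text
((540.2364501953125, -14.444263458251953), (110.51927185058594, 150.7799072265625), 87.66230010986328) [[462.6552 -66.5828]
 [613.3096 -72.733 ]
 [617.8176  37.6943]
 [467.1633  43.8445]]
```

View pics/w1z.png

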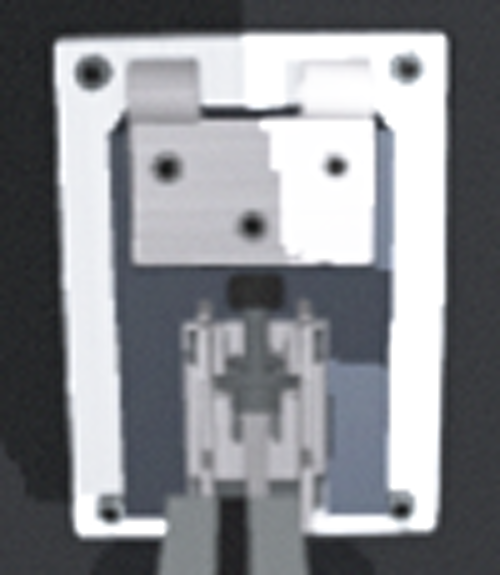

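```bash
python3 -c "
from h import *
print(robot.tcp_to_tips)
go(.475+.140,-.011-.0064,.205,87.4)"
```

```text
0.014
turn [-0.      0.0005 -0.005 ] shift [0.0266 0.5724 0.4707] pos [ 0.5004 -0.0156  0.2991] F [-0.96  0.93 -0.27] w -0.0001 t 1.75
```

```bash
python3 -m jog '[[[0,0,-0.005],[0.01,0.2,0.1],1],[[0,0,-0.005],[0.02,0.4,0.25],1],[[0,0,-0.005],[0.026,0.57,0.4],1],[[0,0,-0.005],[0.026,0.57,0.47],1],[[0,0,-0.005],[0.026,0.57,0.47],1]]'; python3 - <<'E'
from h import *
go(.475+.140,-.011-.0064,.165,87.4)
p,d=snap('scene','s2'); 
cv2.imwrite('pics/s2z.png',cv2.resize(p[150:290,180:320,::-1],None,fx=4,fy=4,interpolation=cv2.INTER_CUBIC))
p,d,X=pts('s2');hsv=cv2.cvtColor(p,cv2.COLOR_RGB2HSV)
r=(hsv[...,1]>150)&(hsv[...,2]>90)&((hsv[...,0]<8)|(hsv[...,0]>172));r[:200]=0;r[250:]=0;r[:,:230]=0;r[:,300:]=0
P=X[r]; o=np.array([.475,-.011,0]);a=np.radians(-2.6);ex=np.array([np.cos(a),np.sin(a),0]);ey=np.array([-ex[1],ex[0],0])
Q=P-o;Q=np.c_[Q@ex,Q@ey,P[:,2]];Q=Q[np.argsort(Q[:,0])];print(Q[::max(1,len(Q)//12)])
E
```

```text
time_s: 2.25
eef_pos: [0.6113, -0.0104, 0.2009]
ee_rot: [[0.035, 0.999, -0.009], [0.999, -0.035, -0.001], [-0.001, -0.009, -1.0]]
ft_force: [-1.4, -0.7, -0.0]
width: 0.0002
turn [-0.0029  0.0005  0.0033] shift [-0.0341  0.0212  0.1793] pos [ 0.6113 -0.0104  0.2009] F [-1.36 -0.74 -0.05] w 0.0002 t 2.25
[[ 0.1236 -0.0117  0.1123]
 [ 0.1303 -0.011   0.1248]
 [ 0.1364 -0.0098  0.1244]
 [ 0.1404 -0.0134  0.1252]
 [ 0.1467 -0.0126  0.1372]
 [ 0.1502 -0.0091  0.1344]
 [ 0.156  -0.0146  0.149 ]
 [ 0.1593 -0.0112  0.158 ]
 [ 0.1622 -0.0137  0.1489]
 [ 0.1653 -0.01    0.1517]
 [ 0.1671 -0.0053  0.1623]
 [ 0.1693 -0.0073  0.1614]
 [ 0.172  -0.0064  0.1535]]
```

View pics/s2z.png

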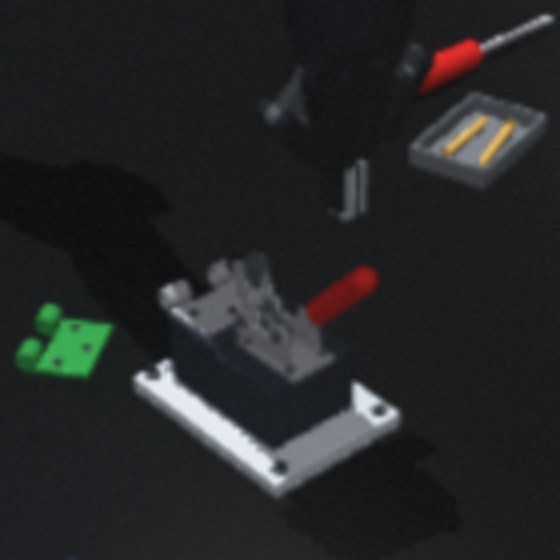

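```bash
python3 -m jog '[[[0,0,0.003],[-0.034,0.021,0.08],1],[[0,0,0.003],[-0.034,0.021,0.14],1],[[0,0,0.003],[-0.036,0.05,0.2],1],[[0,0,0.003],[-0.037,0.08,0.24],1]]';python3 -c "
from h import *
go(.475+.162,-.011-.0074,.139,87.4)
go(.475+.174,-.011-.0080,.106,87.4)"
```

```text
time_s: 2.7
eef_pos: [0.6301, -0.0205, 0.1571]
ee_rot: [[0.047, 0.999, 0.001], [0.999, -0.047, 0.001], [0.001, 0.001, -1.0]]
ft_force: [-0.3, -0.4, 3.3]
width: -0.0002
turn [ 0.0002 -0.0003 -0.0006] shift [0.0119 0.0341 0.0906] pos [ 0.6301 -0.0205  0.1571] F [-0.3  -0.43  3.34] w -0.0002 t 2.7
turn [ 0.0002 -0.0003 -0.0006] shift [0.0116 0.0941 0.2557] pos [ 0.6301 -0.0205  0.1571] F [-0.3  -0.43  3.34] w -0.0002 t 2.7
```

Contact at about 3 N. I'll follow the arc down.

```bash
python3 -m jog '[[[0,0,0],[0.01,0.02,0.045],1],[[0,0,0],[0.01,0.035,0.09],1],[[0,0,0],[0.01,0.055,0.135],1],[[0,0,0],[0.01,0.07,0.18],1],[[0,0,0],[0.01,0.08,0.22],1]]';python3 -m jog '[[[0,0,0],[0,0.005,0.02],1],[[0,0,0],[0,0.005,0.04],1]]'; python3 -c "
from h import *
go(.475+.174,-.011-.0080,.106,87.4)"
```

```text
time_s: 3.2
eef_pos: [0.6467, -0.0188, 0.1124]
ee_rot: [[0.046, 0.999, 0.001], [0.999, -0.046, 0.0], [0.0, 0.001, -1.0]]
ft_force: [0.6, -0.2, 2.7]
width: -0.0002
time_s: 3.4
eef_pos: [0.6471, -0.019, 0.1062]
ee_rot: [[0.047, 0.999, -0.001], [0.999, -0.047, 0.001], [0.001, -0.001, -1.0]]
ft_force: [-5.8, 0.9, 22.5]
width: 0.0001
turn [-0.0004 -0.0003 -0.0004] shift [0.0002 0.0095 0.0009] pos [ 0.6471 -0.019   0.1062] F [-5.76  0.94 22.52] w 0.0001 t 3.4
```

```bash
python3 -m jog '[[[0,0,0],[0,0,0.008],1],[[0,0,0],[0,0,0.012],1],[[0,0,0],[0,0,0.012],1]]'; python3 - <<'E'
from h import *
go(.475+.174,-.011-.0080,.106,87.4)
p,d=snap('scene','s3')
cv2.imwrite('pics/s3z.png',cv2.resize(p[150:290,180:320,::-1],None,fx=4,fy=4,interpolation=cv2.INTER_CUBIC))
E
```

```text
time_s: 3.7
eef_pos: [0.6471, -0.019, 0.1063]
ee_rot: [[0.047, 0.999, -0.001], [0.999, -0.047, 0.003], [0.003, -0.001, -1.0]]
ft_force: [-6.1, 2.0, 17.5]
width: 0.0003
turn [-0.0003 -0.0008 -0.0005] shift [0.0003 0.0097 0.0013] pos [ 0.6471 -0.019   0.1063] F [-6.11  1.96 17.46] w 0.0003 t 3.7
```

View pics/s3z.png

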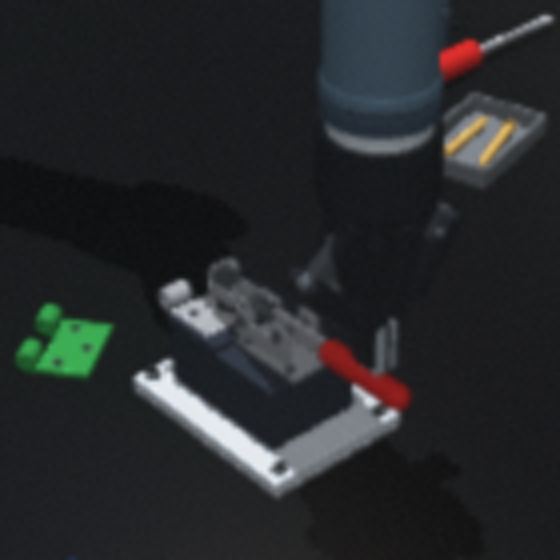

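The handle is now level with the tip at z 0.092, matching the closed height. One firmer push to confirm the stop.

```bash
python3 -m jog '[[[0,0,0],[0,0,0.015],1],[[0,0,0],[0,0,0.03],1],[[0,0,0],[0,0,0.03],1]]'; python3 -m jog '[[[0,0,0],[0,0,-0.1],1],[[0,0,0],[0,-0.02,-0.3],1],[[0,0,0],[0,-0.2,-0.5],1],[[0,0,0],[0,-0.4,-0.65],1],[[0,0,0],[0,-0.6,-0.75],1]]'; python3 -c "
from h import *
go(.475+.0,-.011-.05,.25,87.4)"
```

```text
time_s: 4.05
eef_pos: [0.6472, -0.0192, 0.1057]
ee_rot: [[0.048, 0.999, -0.002], [0.999, -0.048, 0.006], [0.006, -0.003, -1.0]]
ft_force: [-15.8, 3.4, 42.2]
width: 0.0
time_s: 4.55
eef_pos: [0.5263, -0.0136, 0.2481]
ee_rot: [[0.047, 0.999, 0.0], [0.999, -0.047, -0.0], [-0.0, 0.0, -1.0]]
ft_force: [-1.4, 1.3, 2.3]
width: -0.0001
turn [ 0.0001  0.0001 -0.0005] shift [-0.2486 -0.2452 -0.0097] pos [ 0.5263 -0.0136  0.2481] F [-1.41  1.27  2.25] w -0.0001 t 4.55
```

```bash
python3 -m jog '[[[0,0,0],[0,-0.1,0.15],-1],[[0,0,0],[0,-0.16,0.3],-1],[[0,0,0],[0,-0.16,0.44],-1],[[0,0,0],[0,-0.16,0.44],-1],[[0,0,0],[0,-0.16,0.44],-1]]'; python3 - <<'E'
from h import *
go(.475+.0,-.011-.0,.25,87.4)
p,d=snap('wrist','w4'); print(np.load('pics/w4.npz')['eye'])
cv2.imwrite('pics/w4z.png',cv2.resize(p[80:280,150:350,::-1],None,fx=3,fy=3,interpolation=cv2.INTER_CUBIC))
E
```

```text
time_s: 5.05
eef_pos: [0.4945, -0.0122, 0.1586]
ee_rot: [[0.047, 0.999, -0.002], [0.999, -0.047, -0.001], [-0.001, -0.002, -1.0]]
ft_force: [-0.2, 0.4, 0.5]
width: 0.0724
turn [-0.0006  0.0003 -0.0005] shift [ 0.0012 -0.0986 -0.4566] pos [ 0.4945 -0.0122  0.1586] F [-0.24  0.44  0.47] w 0.0724 t 5.05
[ 0.4266 -0.0103  0.2872]
```

View pics/w4.png

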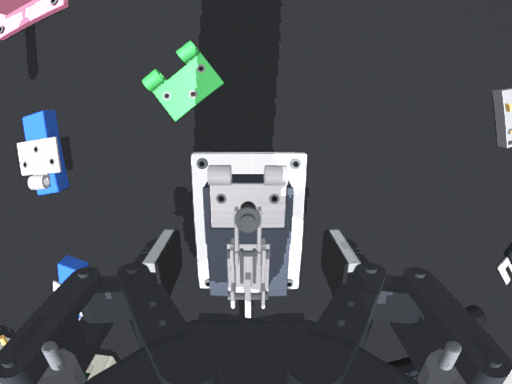

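View pics/w4z.png

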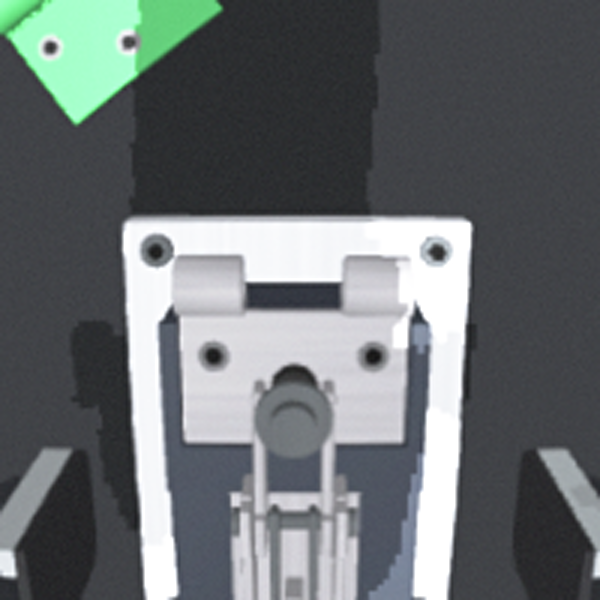

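The wrist view shows the clamp closed with its spindle on leaf_a; knuckles at (207–232,175) and (264–287,175), plate edge in the gap at row ~183. Next I'll measure bore_a and leaf_b from this image and the top one.

```bash
python3 - <<'E'
from h import *
p=np.load('pics/w4.npz')['p']; g=cv2.cvtColor(p,cv2.COLOR_RGB2GRAY).astype(int)
print('row175',list(zip(range(202,294),g[175,202:294])))
print('cols'); 
for r in range(158,192): print(r,g[r,218],g[r,222],'|',g[r,240],g[r,248],g[r,256],'|',g[r,270],g[r,276])
E
```

```text
row175 [(202, np.int64(250)), (203, np.int64(249)), (204, np.int64(249)), (205, np.int64(250)), (206, np.int64(250)), (207, np.int64(222)), (208, np.int64(207)), (209, np.int64(208)), (210, np.int64(207)), (211, np.int64(207)), (212, np.int64(207)), (213, np.int64(207)), (214, np.int64(208)), (215, np.int64(208)), (216, np.int64(210)), (217, np.int64(210)), (218, np.int64(212)), (219, np.int64(212)), (220, np.int64(211)), (221, np.int64(211)), (222, np.int64(210)), (223, np.int64(212)), (224, np.int64(209)), (225, np.int64(211)), (226, np.int64(209)), (227, np.int64(210)), (228, np.int64(211)), (229, np.int64(197)), (230, np.int64(176)), (231, np.int64(159)), (232, np.int64(71)), (233, np.int64(44)), (234, np.int64(48)), (235, np.int64(49)), (236, np.int64(50)), (237, np.int64(45)), (238, np.int64(47)), (239, np.int64(47)), (240, np.int64(49)), (241, np.int64(46)), (242, np.int64(48)), (243, np.int64(49)), (244, np.int64(46)), (245, np.int64(51)), (246, np.int64(48)), (247, np.int64(48)), (248, np.int64(49)), (249, np.int64(49)), (250, np.int64(47)), (251, np.int64(49)), (252, np.int
[... 1402 characters left out ...]
200 198
172 204 200 | 251 249 250 | 206 202
173 208 205 | 249 244 247 | 207 205
174 209 209 | 99 96 98 | 206 206
175 212 210 | 49 49 47 | 206 207
176 217 216 | 56 53 56 | 209 210
177 219 220 | 56 59 54 | 215 214
178 218 218 | 55 56 57 | 214 215
179 213 213 | 55 57 59 | 209 211
180 208 208 | 53 55 54 | 207 207
181 203 202 | 56 51 55 | 199 201
182 194 196 | 73 72 75 | 194 197
183 185 186 | 139 138 136 | 185 187
184 178 179 | 200 197 195 | 174 182
185 197 197 | 217 214 214 | 190 194
186 221 221 | 218 217 217 | 210 210
187 221 220 | 218 217 216 | 214 213
188 218 216 | 216 215 216 | 212 211
189 219 219 | 215 216 214 | 211 210
190 220 219 | 217 217 217 | 214 213
191 221 221 | 219 217 217 | 214 214
```

```bash
python3 - <<'E'
from h import *
f='w4'
E=wray(f,247.2,183.2,.064); print('edge',E,'bore x~',E[0]-.008)
e=np.load('pics/w4.npz')['eye']
# tangent: find x axis so that distance of (x,.068) to ray in xz-plane = 8mm, axis behind
for u,v in((220,164.6),(270,164.8)):
    a=wray(f,u,v,.068); r=a-e; ang=np.arctan2(r[0],-r[2]); print('tan axis x',a[0]+.008/np.cos(ang), a[1])
for u in (229.3,264.7): print(wray(f,u,175,.076))
for u in (207.2,): print('outer',wray(f,u,175,.070))
# base plate corners/front edge
z=np.load('pics/w4.npz');p=z['p'];hsv=cv2.cvtColor(p,cv2.COLOR_RGB2HSV)
# yaw: front base edge and left/right base edges
g=cv2.cvtColor(p,cv2.COLOR_RGB2GRAY).astype(float)
L=[];R=[];F=[]
for r in range(165,280,5):
    row=g[r]; l=[c for c in range(170,215) if row[c]<140<=row[c+1]]; 
    if l: c=l[0]; L.append(wray(f,c+(140-row[c])/(row[c+1]-row[c]),r,.012))
    q=[c for c in range(320,280,-1) if row[c]<140<=row[c-1]]
    if q: c=q[0]; R.append(wray(f,c-(140-row[c])/(row[c-1]-row[c]),r,.012))
for c in range(200,300,5):
    col=g[:,c]; q=[r for r in range(140,165) if col[r]<140<=col[r+1]]
    if q: r=q[0]; F.append(wray(f,c,r+(140-col[r])/(col[r+1]-col[r]),.012))
for n,A,(i,j) in (('L',L,(0,1)),('R',R,(0,1)),('F',F,(1,0))):
    A=np.array(A); k=np.polyfit(A[:,i],A[:,j],1); print(n,len(A),np.degrees(np.arctan(k[0])),A.mean(0),np.std(A[:,j]-np.polyval(k,A[:,i])))
# leaf_b
m=(hsv[...,1]<60)&(hsv[...,2]>120); m[:125]=0;m[200:]=0;m[:,80:]=0
c=max(cv2.findContours(m.astype(np.uint8),0,1)[0],key=cv2.contourArea)
r=cv2.minAreaRect(np.array([wray(f,*q[0],.029)[:2] for q in c],np.float32)*1000); print('leafb',r,cv2.boxPoints(r))
E
```

```text
edge [ 0.4847 -0.0164  0.064 ] bore x~ 0.4767419882910813
tan axis x 0.4764323581723052 -0.03610644481183018
tan axis x 0.4783379253732873 0.0014850158665693277
[ 0.4748 -0.0289  0.076 ]
[ 0.476 -0.003  0.076]
outer [ 0.4754 -0.0462  0.07  ]
L 23 -2.9636434213865894 [ 0.5357 -0.0738  0.012 ] 0.00021953290224673177
R 23 -2.5174138975199267 [0.5405 0.0365 0.012 ] 0.00026170267260664025
F 20 2.5937075976905875 [ 0.4679 -0.0162  0.012 ] 6.957990222749411e-05
leafb ((461.5502624511719, -240.73020935058594), (63.61045837402344, 54.72642517089844), 89.9207763671875) [[ 434.1431 -272.4976]
 [ 488.8695 -272.5732]
 [ 488.9574 -208.9629]
 [ 434.231  -208.8872]]
```

```bash
python3 -m jog '[[[0,0,-0.015],[-0.22,0.01,0],-1],[[0,0,-0.015],[-0.44,0.01,0],-1],[[0,0,-0.015],[-0.66,0.02,0],-1],[[0,0,-0.015],[-0.88,0.03,0],-1],[[0,0,-0.015],[-1,0.03,0],-1]]'; python3 -m jog '[[[0,0,0],[-0.14,-0.1,0.05],-1],[[0,0,0],[-0.14,-0.1,0.1],-1],[[0,0,0],[-0.14,-0.1,0.1],-1]]'; python3 - <<'E'
from h import *
go(.455,-.24,.05,90)
p,d=snap('wrist','w5'); print(np.load('pics/w5.npz')['eye'])
cv2.imwrite('pics/w5z.png',cv2.resize(p[110:260,175:325,::-1],None,fx=4,fy=4,interpolation=cv2.INTER_CUBIC))
E
```

```text
time_s: 5.6
eef_pos: [0.4928, -0.2176, 0.1614]
ee_rot: [[0.004, 1.0, 0.004], [1.0, -0.004, -0.004], [-0.004, 0.004, -1.0]]
ft_force: [0.4, -0.0, -0.0]
width: 0.0853
time_s: 5.9
eef_pos: [0.4714, -0.241, 0.139]
ee_rot: [[0.003, 1.0, -0.001], [1.0, -0.003, 0.0], [0.0, -0.001, -1.0]]
ft_force: [0.1, 0.1, -0.4]
width: 0.0853
turn [-0.0002 -0.0001 -0.0008] shift [ 0.0047 -0.0817  0.4449] pos [ 0.4714 -0.241   0.139 ] F [ 0.07  0.13 -0.4 ] w 0.0853 t 5.9
[ 0.4032 -0.2412  0.267 ]
```

View pics/w5z.png

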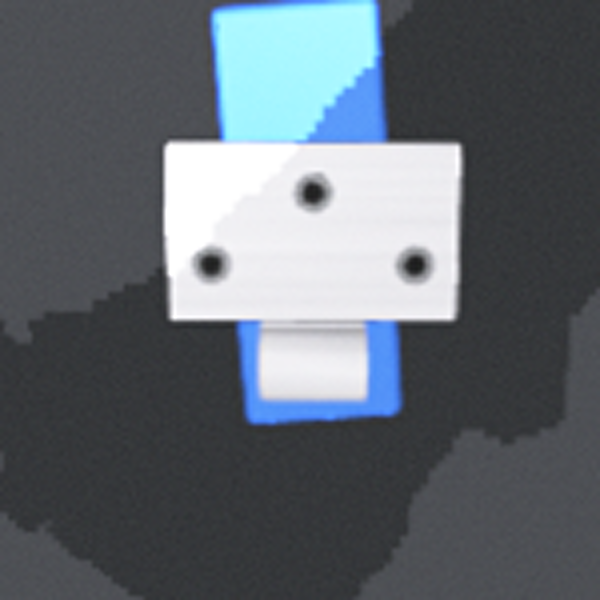

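```bash
python3 - <<'E'
from h import *
f='w5'; p=np.load('pics/w5.npz')['p']; hsv=cv2.cvtColor(p,cv2.COLOR_RGB2HSV)
m=((hsv[...,1]<50)&(hsv[...,2]>150)).astype(np.uint8); m[:140]=0;m[215:]=0;m[:,:205]=0;m[:,300:]=0
m=cv2.morphologyEx(m,cv2.MORPH_CLOSE,np.ones((9,9)))
m[189:]=0
c=max(cv2.findContours(m,0,1)[0],key=cv2.contourArea)
W=np.array([wray(f,*q[0],.029)[:2] for q in c],np.float32)*1000
print(cv2.minAreaRect(W))
for u,v in [(216.2,145.5),(290.5,145.75),(217.5,190),(289.5,190)]: print(wray(f,u,v,.029))
E
```

```text
((451.4345703125, -240.2847900390625), (36.05302810668945, 60.3946418762207), 0.11116475611925125)
[ 0.4339 -0.2697  0.029 ]
[ 0.4339 -0.2097  0.029 ]
[ 0.4713 -0.2696  0.029 ]
[ 0.4711 -0.2093  0.029 ]
```

```bash
python3 -m jog '[[[0,0,0],[0.007,-0.094,0.15],-1],[[0,0,0],[0.007,-0.094,0.3],-1],[[0,0,0],[0.007,-0.094,0.42],-1],[[0,0,0],[0.007,-0.094,0.48],-1],[[0,0,0],[0.007,-0.094,0.48],-1]]' 60; python3 -c "
from h import *
go(.4526,-.2396,.020,90.1)
snap('scene','s6')
p=cv2.imread('pics/s6.png'); cv2.imwrite('pics/s6z.png',cv2.resize(p[170:330,90:250],None,fx=3.7,fy=3.7,interpolation=cv2.INTER_CUBIC))"
```

```text
time_s: 6.45
eef_pos: [0.4533, -0.2372, 0.042]
ee_rot: [[-0.003, 1.0, -0.002], [1.0, 0.003, 0.001], [0.001, -0.002, -1.0]]
ft_force: [0.4, 0.5, -0.3]
width: 0.0857
turn [-0.0006 -0.0003  0.0003] shift [-0.0121 -0.0032  0.11  ] pos [ 0.4533 -0.2372  0.042 ] F [ 0.42  0.47 -0.32] w 0.0857 t 6.45
```

View pics/s6z.png

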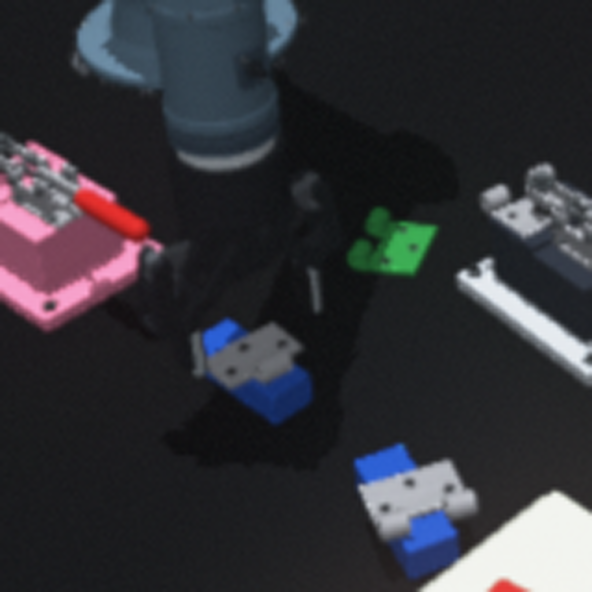

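```bash
python3 -m jog '[[[0,0,0],[-0.012,-0.003,0.06],-1],[[0,0,0],[-0.012,-0.003,0.11],-1],[[0,0,0],[-0.012,-0.003,0.11],-1]]'; python3 -m jog '[[[0,0,0],[0,0,0],0],[[0,0,0],[0,0,0],0.4],[[0,0,0],[0,0,0],0.8],[[0,0,0],[0,0,0],1],[[0,0,0],[0,0,0],1]]' 60;  python3 -c "
from h import *
go(.4526,-.2396,.020,90.1)
snap('wrist','w7')
p=cv2.imread('pics/w7.png'); cv2.imwrite('pics/w7z.png',cv2.resize(p[80:280,150:350],None,fx=3,fy=3,interpolation=cv2.INTER_CUBIC))"
```

```text
time_s: 6.8
eef_pos: [0.4517, -0.2408, 0.0199]
ee_rot: [[-0.0, 1.0, -0.002], [1.0, 0.0, 0.001], [0.001, -0.002, -1.0]]
ft_force: [-1.4, 0.4, 1.3]
width: 0.0856
time_s: 7.3
eef_pos: [0.4527, -0.2415, 0.0216]
ee_rot: [[-0.0, 1.0, 0.001], [1.0, 0.0, 0.0], [0.0, 0.001, -1.0]]
ft_force: [-1.8, 1.8, 6.4]
width: 0.0579
turn [ 0.0003 -0.     -0.0005] shift [ 0.0093 -0.0006  0.0081] pos [ 0.4527 -0.2415  0.0216] F [-1.84  1.81  6.38] w 0.0579 t 7.3
```

View pics/w7z.png

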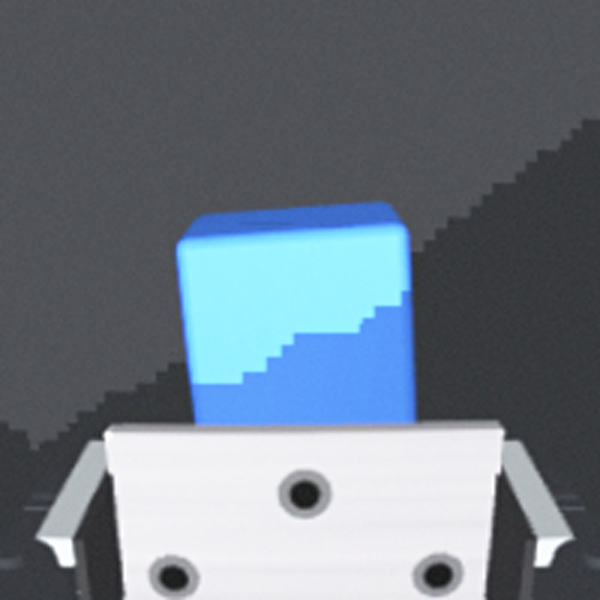

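Width 57.9 mm: leaf gripped. Lifting.

```bash
python3 -m jog '[[[0,0,0],[0,0,-0.1],1],[[0,0,0],[0,0,-0.25],1],[[0,0,0],[0,0,-0.4],1],[[0,0,0],[0.0,0,-0.5],1],[[0,0,0],[0,0,-0.5],1]]'; python3 -c "
from h import *
go(.4505-.04,-.0132,.1216,87.35)
snap('scene','s8');snap('wrist','w8')
p=cv2.imread('pics/s8.png'); cv2.imwrite('pics/s8z.png',cv2.resize(p[170:330,90:250],None,fx=3.7,fy=3.7,interpolation=cv2.INTER_CUBIC))"
```

```text
time_s: 7.85
eef_pos: [0.4547, -0.2422, 0.1235]
ee_rot: [[-0.0, 1.0, 0.006], [1.0, 0.0, -0.002], [-0.002, 0.006, -1.0]]
ft_force: [0.6, 0.3, -1.1]
width: 0.0581
turn [0.0021 0.0005 0.0148] shift [ 1.1453 -0.2207  0.006 ] pos [ 0.4547 -0.2422  0.1235] F [ 0.59  0.29 -1.1 ] w 0.0581 t 7.85
```

View pics/s8z.png

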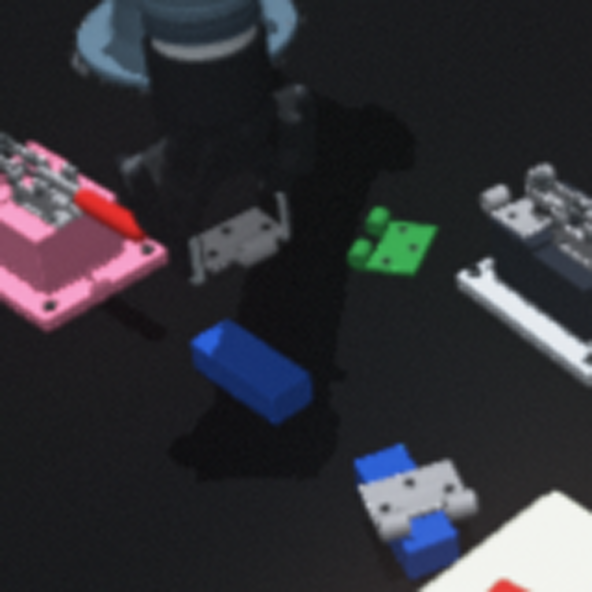

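View pics/w8.png

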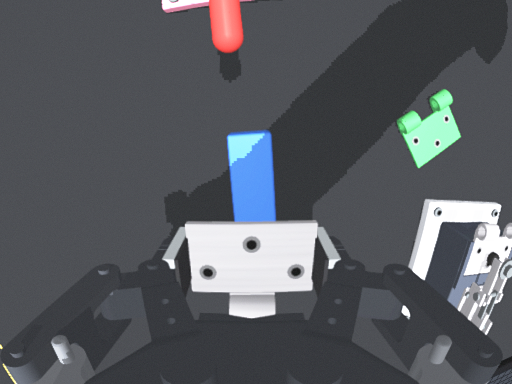

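```bash
python3 - <<'E'
from h import *
f='w8'; z=np.load('pics/w8.npz'); p=z['p']; g=cv2.cvtColor(p,cv2.COLOR_RGB2GRAY).astype(int)
print(z['eye'])
print('col252',g[285:325,252]); print('row305',list(enumerate(g[305,222:284],222))[:14],list(enumerate(g[305,222:284],222))[-16:])
print('row285 L',g[285,182:200],'R',g[285,302:320]); print('col212',g[285:298,212], 'col292',g[285:298,292]); print('top',g[216:230,215],g[216:230,290])
E
```

```text
[ 0.3832 -0.242   0.2483]
col252 [231 233 233 235 236 235 233 220 227 207 159 157 161 168 172 178 183 191
 201 211 219 221 226 228 232 236 241 243 245 245 245 247 251 117  54  55
  55  56  56  59]
row305 [(222, np.int64(80)), (223, np.int64(78)), (224, np.int64(82)), (225, np.int64(80)), (226, np.int64(80)), (227, np.int64(78)), (228, np.int64(97)), (229, np.int64(180)), (230, np.int64(226)), (231, np.int64(223)), (232, np.int64(224)), (233, np.int64(222)), (234, np.int64(223)), (235, np.int64(222))] [(268, np.int64(215)), (269, np.int64(215)), (270, np.int64(213)), (271, np.int64(215)), (272, np.int64(214)), (273, np.int64(215)), (274, np.int64(207)), (275, np.int64(141)), (276, np.int64(84)), (277, np.int64(79)), (278, np.int64(80)), (279, np.int64(79)), (280, np.int64(80)), (281, np.int64(81)), (282, np.int64(81)), (283, np.int64(80))]
row285 L [ 46  50  50  48  48  46  48  62  86 157 234 235 233 233 233 233 232 232] R [233 233 233 233 234 233 234 234 233 234 174  76  53  52  51  53  51  52]
col212 [232 232 234 235 236 237 231 119  81  81  81  80  82] col292 [233 232 235 235 235 233 150  82  79  79  81  81  79]
top [ 57  55  56  56  62 123 156 164 206 236 239 240 241 240] [ 57  59  57  60 104 147 160 197 230 235 236 235 236 237]
```

```bash
python3 - <<'E'
from h import *
f='w8'; z=np.load('pics/w8.npz'); e=z['eye']
R=np.array([[0,1,.006],[1,0,-.002],[-.002,.006,-1]]); tcp=np.array([.4547,-.2422,.1235])
for h in (.127,.131,.135):
    L=wray(f,191.3,285,h);Rr=wray(f,312,285,h); a=wray(f,212,292.2,h);b=wray(f,292,291.4,h); c=wray(f,252,292,h)
    t=[wray(f,u,v,h) for u,v in((215,224),(290,223.3))]
    print(h,'wid',Rr[1]-L[1],'mid y',(L[1]+Rr[1])/2-tcp[1],'edge yaw',np.degrees(np.arctan2(b[0]-a[0],b[1]-a[1])),'edge x',c[0]-tcp[0],'len',c[0]-t[0][0],np.degrees(np.arctan2(t[1][0]-t[0][0],t[1][1]-t[0][1])))
h=.139
for h in(.135,.139):
  l=wray(f,228.9,308,h);r=wray(f,275.0,308,h); print('kn',h,r[1]-l[1],(l[1]+r[1])/2-tcp[1])
# front silhouette tangent
a=wray(f,252,318.1,.135);r=a-e;ang=np.arctan2(r[0],-r[2]);print('axis x rel', a[0]-.008/np.cos(ang)-tcp[0])
E
```

```text
0.127 wid 0.059485073332159494 mid y 0.0004196263163744607 edge yaw -0.8601971211834661 edge x 0.01534343372757102 len 0.036482868448651395 -0.7202012657924057
0.131 wid 0.05752335914443274 mid y 0.00041080072829438596 edge yaw -0.860197121183507 edge x 0.012478605523415287 len 0.035279726943806045 -0.7202012657924605
0.135 wid 0.05556164495670596 mid y 0.000401975140214339 edge yaw -0.8601971211833794 edge x 0.009613777319259553 len 0.03407658543896075 -0.7202012657924173
kn 0.135 0.021957652196697486 0.000584960562976522
kn 0.139 0.021182393690996365 0.000569674311245133
axis x rel 0.015171433188975125
```

```bash
python3 - <<'E'
s=open('h.py').read().replace("    p,d=robot.camera(n); cv2","    C=robot.calibration(n); S=robot.observe(); p,d=robot.camera(n); cv2").replace("in robot.calibration(n).items() if k in('camera_matrix','eye','attitude')})","in C.items() if k in('camera_matrix','eye','attitude')},tcp=S['eef_pos'],R=S['ee_rot'])")
open('h.py','w').write(s)
E
python3 - <<'E'
from h import *
for k in range(2):
    snap('wrist','w9'); z=np.load('pics/w9.npz'); print(z['tcp'],z['eye'], z['R'].T@(z['eye']-z['tcp'])); print(z['R'].T@z['attitude'])
z=np.load('pics/w8.npz'); print(abs(z['p'].astype(int)-np.load('pics/w9.npz')['p']).mean())
E
```

```text
[ 0.4525 -0.2407  0.1207] [ 0.3832 -0.242   0.2483] [-0.0012 -0.0692 -0.1277]
[[ 1.      0.002  -0.0014]
 [-0.0015  0.9632  0.2689]
 [ 0.0019 -0.2689  0.9632]]
[ 0.4517 -0.2404  0.1199] [ 0.3827 -0.2418  0.2477] [-0.0012 -0.0692 -0.1277]
[[ 1.      0.002  -0.0015]
 [-0.0015  0.9631  0.269 ]
 [ 0.0019 -0.269   0.9631]]
3.8876139322916665
```

```bash
cat >> h.py <<'E'
CT=np.array([-.0012,-.0692,-.1277]); AT=np.array([[1,.002,-.0014],[-.0015,.9632,.2689],[.0019,-.2689,.9632]])
def tray(u,v,zt):
    K=np.load('pics/w9.npz')['camera_matrix']
    a=np.array([(u-K[0,2])/K[0,0],(v-K[1,2])/K[1,1]]); th=np.linalg.norm(a)+1e-12
    r=AT@np.array([*(a/th*np.sin(th)),np.cos(th)])
    return CT+r*(zt-CT[2])/r[2]
E
python3 - <<'E'
from h import *
p=np.load('pics/w9.npz')['p']; g=cv2.cvtColor(p,cv2.COLOR_RGB2GRAY).astype(int)
print('row285 L',g[285,186:196],'R',g[285,306:318]); print('col212',g[288:298,212], 'col292',g[288:298,292]); print('top',g[216:230,215],g[216:230,290],'k',g[312:322,252],g[308,225:233],g[308,270:280])
for h in (-.0035,-.0055,-.0075):
    L=tray(191.0,285,h);R=tray(312.0,285,h);a=tray(212,292.2,h);b=tray(292,291.4,h);c=tray(252,292,h);t=tray(252,223.5,h)
    print(h,'wid',R[0]-L[0],'mid',(R[0]+L[0])/2,'edge y',c[1],'len',c[1]-t[1],'yaw',np.degrees(np.arctan2(b[1]-a[1],b[0]-a[0])))
for h in (-.0075,-.0115,-.0155):
    l=tray(228.9,308,h);r=tray(275,308,h);print('kn',h,r[0]-l[0],(l[0]+r[0])/2)
for h in(-.0075,-.0115):
    a=tray(252,318.1,h);r=a-CT;ang=np.arctan2(r[1],r[2]);print('axis y',h,a[1]-.008/np.cos(ang))
E
```

```text
row285 L [ 49  47  50  57  83 154 234 234 233 232] R [233 232 233 233 234 233 173  79  51  51  53  51]
col212 [235 235 235 230 119  77  80  81  80  79] col292 [235 234 233 151  82  78  81  82  79  80]
top [ 53  54  55  52  60 120 158 165 207 235 240 240 241 240] [ 55  57  51  58 105 145 160 196 228 234 235 236 237 237] k [243 244 244 245 247 250 121  56  54  54] [ 82  78  78  94 194 237 235 234] [224 224 223 225 221 145  90  77  81  79]
-0.0035 wid 0.061041523843711865 mid -0.0011104027208717962 edge y 0.01964398397144232 len 0.03771139577362172 yaw -0.8341349902678631
-0.0055 wid 0.06005856854832197 mid -0.0011118455111959226 edge y 0.0182133240041083 len 0.03710412692058432 yaw -0.8341349902678513
-0.0075 wid 0.05907561325293209 mid -0.0011132883015200472 edge y 0.01678266403677428 len 0.03649685806754693 yaw -0.8341349902678591
kn -0.0075 0.023284999232919504 -0.0008505750721288898
kn -0.0115 0.022510124050459622 -0.0008622031895289262
kn -0.0155 0.02173524886799974 -0.0008738313069289634
axis y -0.0075 0.02331172512494199
axis y -0.0115 0.019882465798150725
```

The held leaf sits at tool (−1, 26, −10) mm, yawed about 0.8° in the hand. I'll go back over the fixture for a settled re-measure of bore_a.

```bash
python3 -m jog '[[[0,0,0.005],[0.22,0.05,-0.1],1],[[0,0,0.01],[0.44,0.1,-0.2],1],[[0,0,0.0195],[0.66,0.15,-0.2],1],[[0,0,0.0195],[0.85,0.2,-0.2],1],[[0,0,0.0195],[1,0.2,-0.2],1]]'; python3 -m jog '[[[0,0,0],[0.13,0.02,0],1],[[0,0,0],[0.13,0.02,0],1],[[0,0,0],[0.13,0.02,0],1],[[0,0,0],[0.13,0.02,0],1],[[0,0,0],[0.13,0.02,0],1]]'; python3 - <<'E'
from h import *
p,d=snap('wrist','w10'); z=np.load('pics/w10.npz'); print(z['tcp'],z['eye'],z['R'].T@(z['eye']-z['tcp']),robot.observe()['eef_pos'])
cv2.imwrite('pics/w10z.png',cv2.resize(p[130:330,150:350,::-1],None,fx=3,fy=3,interpolation=cv2.INTER_CUBIC))
E
```

```text
time_s: 8.55
eef_pos: [0.4928, -0.0378, 0.1599]
ee_rot: [[0.058, 0.998, -0.001], [0.998, -0.058, -0.0], [-0.0, -0.001, -1.0]]
ft_force: [0.8, -0.3, -0.8]
width: 0.0581
time_s: 9.05
eef_pos: [0.4974, -0.0172, 0.1605]
ee_rot: [[0.064, 0.998, -0.001], [0.998, -0.064, -0.001], [-0.001, -0.001, -1.0]]
ft_force: [-0.1, 0.3, -1.1]
width: 0.0581
[ 0.4974 -0.0172  0.1605] [ 0.4284 -0.014   0.2882] [-0.0013 -0.0691 -0.1277] [ 0.4975 -0.0171  0.1606]
```

View pics/w10z.png

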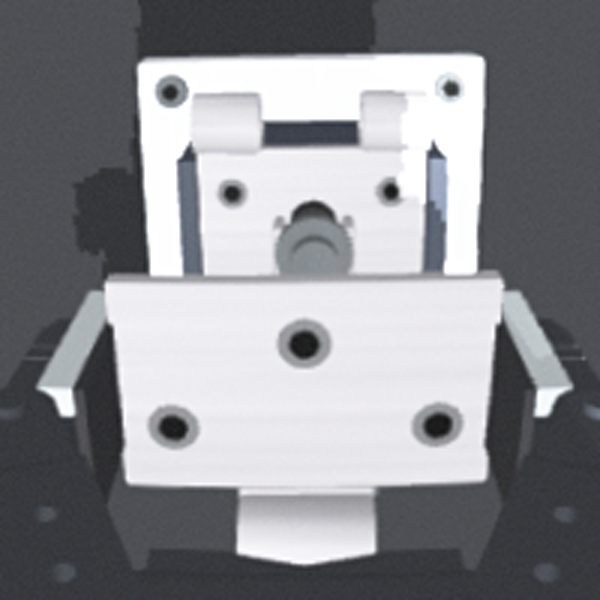

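Both leaves are visible: leaf_a's gap around (252,170) full-image, leaf_b's plate rows 223–292. I'll measure both in one frame.

```bash
python3 - <<'E'
from h import *
p=np.load('pics/w10.npz')['p']; g=cv2.cvtColor(p,cv2.COLOR_RGB2GRAY).astype(int)
def sub(a,i0,lvl,up):
    for i in range(len(a)-1):
        x,y=a[i],a[i+1]
        if (x<lvl<=y if up else x>=lvl>lvl and 0 or (x>=lvl>y)): return round(i0+i+(lvl-x)/(y-x),2)
    return None
print('gapedge', [sub(g[172:186,c],172,135,True) for c in range(240,268,4)])
print('sil', [sub(g[156:168,c],156,200,False) for c in (216,220,226,272,278,282)])
for r in (168,171,174,176): print(r,g[r,210:218],g[r,232:242],g[r,264:276],g[r,284:296])
print('lb side',g[285,186:196],g[285,306:318])
print('lb edge',[sub(g[284:300,c],284,155,False) for c in (202,208,214,220,284,290,296,302)])
print('lb kn',g[302,225:233],g[302,270:280])
E
```

```text
gapedge [np.float64(178.38), np.float64(178.34), np.float64(178.32), np.float64(178.23), np.float64(178.12), np.float64(178.11), np.float64(178.01)]
sil [np.float64(160.88), np.float64(160.79), np.float64(160.64), np.float64(159.9), np.float64(159.86), np.float64(160.64)]
168 [255 255 255 241 232 231 231 233] [230 229 230 224 202 237 255 255 255 255] [255 255 255 255 255 251 219 223 232 233 234 234] [255 255 255 255 255 255 255 255 255 255 255 255]
171 [254 255 255 245 233 233 233 235] [238 237 236 232 219 180  91  65  67  68] [ 59  59  57  58  77 177 229 227 235 235 234 236] [255 255 255 255 255 255 255 255 255 255 255 255]
174 [254 255 255 244 235 237 238 237] [239 239 240 240 227 162  86  66  64  68] [ 70  66  68  67  71 133 197 226 232 234 233 234] [255 255 255 255 255 255 255 255 255 255 255 255]
176 [255 255 255 245 230 230 230 230] [233 232 234 234 216 136  81  64  63  66] [ 67  65  64  63  66 117 180 218 227 226 227 226] [255 255 255 255 255 255 255 255 255 253 226 255]
lb side [ 47  50  47  59  92 168 234 233 231 231] [231 231 231 232 231 231 172  76  50  50  54  51]
lb edge [np.float64(291.54), np.float64(291.73), np.float64(291.72), np.float64(291.74), np.float64(291.4), np.float64(290.94), np.float64(290.78), np.float64(290.6)]
lb kn [ 79  80  79  98 161 196 197 195] [187 187 187 186 171 115  81  78  80  78]
```

```bash
python3 - <<'E'
from h import *
zt=.1605
a=tray(240,178.4,zt-.064);b=tray(264,178.0,zt-.064)
ya=np.degrees(np.arctan2(b[1]-a[1],b[0]-a[0])); c=tray(253.2,178.2,zt-.064)
print('A edge',c,'yaw',ya)
s1=tray(220,160.8,zt-.068);s2=tray(276,159.9,zt-.068);print('sil yaw',np.degrees(np.arctan2(s2[1]-s1[1],s2[0]-s1[0])))
m=tray(253.2,172,zt-.07);print('A gap mid',m)
h=-.0056
L=tray(190.9,285,h);R=tray(312.0,285,h);a=tray(208,291.7,h);b=tray(296,290.8,h);cb=tray(252,291.3,h)
print('B wid',R[0]-L[0],(R[0]+L[0])/2,'edge',cb,'yaw',np.degrees(np.arctan2(b[1]-a[1],b[0]-a[0])))
l=tray(228.8,302,-.0165);r=tray(274.9,302,-.0165);print('kn',r[0]-l[0],(r[0]+l[0])/2)
l=tray(228.8,302,-.014);r=tray(274.9,302,-.014);print('kn',r[0]-l[0],(r[0]+l[0])/2)
go(.45,-.013,.11)
E
```

```text
A edge [ 0.0001 -0.0148  0.0965] yaw -1.0991999503772227
sil yaw -1.0040328219611683
A gap mid [ 0.     -0.021   0.0905]
B wid 0.0600606548623596 -0.001137534690115686 edge [-0.0009  0.0177 -0.0056] yaw -0.8495617577413238
kn 0.02125936017795432 -0.0009338853408179179
kn 0.021737313419365162 -0.0009279025472211976
turn [0. 0. 0.] shift [ 0.0052 -0.2383  0.2533] pos [ 0.4975 -0.0171  0.1606] F [-0.06 -0.42 -1.5 ] w 0.0583 t 9.1
```

```bash
python3 - <<'E'
from h import *
for f in('w9','w10'):
    z=np.load(f'pics/{f}.npz'); d=z['d'];K=z['camera_matrix'];R=z['R']
    v,u=np.mgrid[:384,:512]; ax=(u-K[0,2])/K[0,0];ay=(v-K[1,2])/K[1,1];th=np.hypot(ax,ay)+1e-12
    r=np.stack([ax/th*np.tan(th),ay/th*np.tan(th),np.ones_like(th)],-1)*d[...,None]
    P=r@AT.T+CT
    def pl(n,s): 
        q=P[s].reshape(-1,3); q=q[np.isfinite(q).all(1)&(abs(q[:,2])>1e-6)]; A=np.c_[q[:,:2],np.ones(len(q))]; k=np.linalg.lstsq(A,q[:,2],rcond=None)[0]; print(f,n,np.median(q,0),q[:,2].std(),'slopes deg',np.degrees(k[:2]))
    pl('B',np.s_[250:285,215:290])
    if f=='w10': pl('A',np.s_[182:202,233:245]);pl('A2',np.s_[182:215,218:226]); pl('base',np.s_[151:157,225:270])
E
```

```text
w9 B [-0.0009  0.0031 -0.0064] 0.009162660205063105 slopes deg [ 0.1915 46.9746]
w10 B [-0.0009  0.003  -0.0064] 0.007112501816672989 slopes deg [ 0.131  35.0675]
w10 A [-0.0115 -0.0038  0.0974] 0.020474207850516516 slopes deg [-51.7077 115.5126]
w10 A2 [-0.0251  0.0015  0.0974] 0.0005818891131126856 slopes deg [-1.9796 -0.2711]
w10 base [-0.0055 -0.0259  0.1494] 0.0006655875704324059 slopes deg [ 0.1697 -0.1332]
```

```bash
cat >> h.py <<'E'
def P3(f):
    z=np.load(f'pics/{f}.npz'); d=z['d'];K=z['camera_matrix']
    v,u=np.mgrid[:384,:512]; ax=(u-K[0,2])/K[0,0];ay=(v-K[1,2])/K[1,1];th=np.hypot(ax,ay)+1e-12
    return (np.stack([ax/th*np.tan(th),ay/th*np.tan(th),np.ones_like(th)],-1)*d[...,None])@AT.T+CT
def pl(P,n,s):
    q=P[s].reshape(-1,3); m=np.median(q[:,2]); q=q[abs(q[:,2]-m)<.004]
    for _ in range(4):
        A=np.c_[q[:,:2],np.ones(len(q))]; k=np.linalg.lstsq(A,q[:,2],rcond=None)[0]; e=q[:,2]-A@k; q=q[abs(e)<2.5*e.std()+1e-5]
    print(n,len(q),'mean',q.mean(0),'z0',k[2],'slopes deg',np.degrees(k[:2]),'std',e.std())
E
python3 - <<'E'
from h import *
for f in('w9','w10'):
    P=P3(f); pl(P,f+'B',np.s_[235:288,200:305])
pl(P,'Al',np.s_[182:218,219:235]); pl(P,'Aall',np.s_[182:198,219:285]); pl(P,'base',np.s_[151:157,225:270])
E
```

```text
w9B 5435 mean [-0.0009  0.0001 -0.0064] z0 -0.006400757019133108 slopes deg [0.1586 0.2033] std 0.0005369168636472355
w10B 5441 mean [-0.0009  0.0001 -0.0064] z0 -0.006419785795289146 slopes deg [0.1212 0.1228] std 0.0005307187098874338
Al 568 mean [-0.0211  0.0031  0.0973] z0 0.09704761131476498 slopes deg [-0.7923 -0.2326] std 0.0005922570574601887
Aall 1028 mean [-0.0012 -0.0054  0.0974] z0 0.09737742489821596 slopes deg [-0.0212 -0.0628] std 0.0006246250187599902
base 268 mean [-0.0056 -0.0259  0.1494] z0 0.148968170753174 slopes deg [ 0.0833 -0.9513] std 0.0006471362055601101
```

```bash
python3 -m jog '[[[0,0,-0.001],[0.005,-0.22,0],1],[[0,0,-0.001],[0.005,-0.42,0.05],1],[[0,0,-0.001],[0.005,-0.44,0.25],1],[[0,0,-0.001],[0.005,-0.44,0.42],1],[[0,0,-0.001],[0.005,-0.44,0.518],1]]'; python3 -m jog '[[[0,0,0],[0,0,0],1],[[0,0,0],[0,0,0],1],[[0,0,0],[0,0,0],1],[[0,0,0],[0,0,0],1]]'; python3 - <<'E'
from h import *
# target in world from w10 pose
z=np.load('pics/w10.npz'); t=z['tcp']+z['R']@np.array([.0010,-.0480,.1037]); print('target',t)
go(*t)
snap('wrist','w11')
p=cv2.imread('pics/w11.png'); cv2.imwrite('pics/w11z.png',cv2.resize(p[190:370,150:350],None,fx=3,fy=3,interpolation=cv2.INTER_CUBIC))
snap('scene','s11')
p=cv2.imread('pics/s11.png'); cv2.imwrite('pics/s11z.png',cv2.resize(p[170:290,150:290],None,fx=5,fy=5,interpolation=cv2.INTER_CUBIC))
E
```

```text
time_s: 9.6
eef_pos: [0.4087, -0.0094, 0.0562]
ee_rot: [[0.06, 0.998, -0.001], [0.998, -0.06, 0.001], [0.001, -0.001, -1.0]]
ft_force: [0.2, -0.7, 0.6]
width: 0.0582
time_s: 10.0
eef_pos: [0.4115, -0.0091, 0.0584]
ee_rot: [[0.058, 0.998, 0.003], [0.998, -0.058, 0.001], [0.001, 0.003, -1.0]]
ft_force: [-0.1, -0.6, -1.0]
width: 0.0583
target [ 0.4494 -0.0132  0.0568]
turn [0. 0. 0.] shift [-0.0098  0.1904  0.0081] pos [ 0.4115 -0.0091  0.0584] F [-0.09 -0.61 -1.03] w 0.0583 t 10.0
```

View pics/w11z.png

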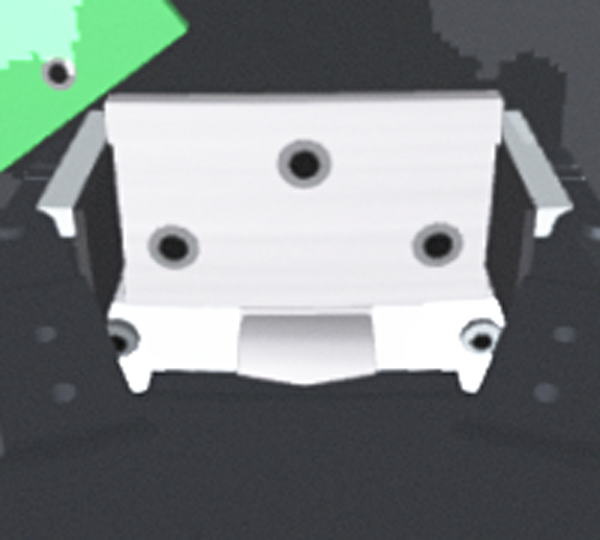

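View pics/s11z.png

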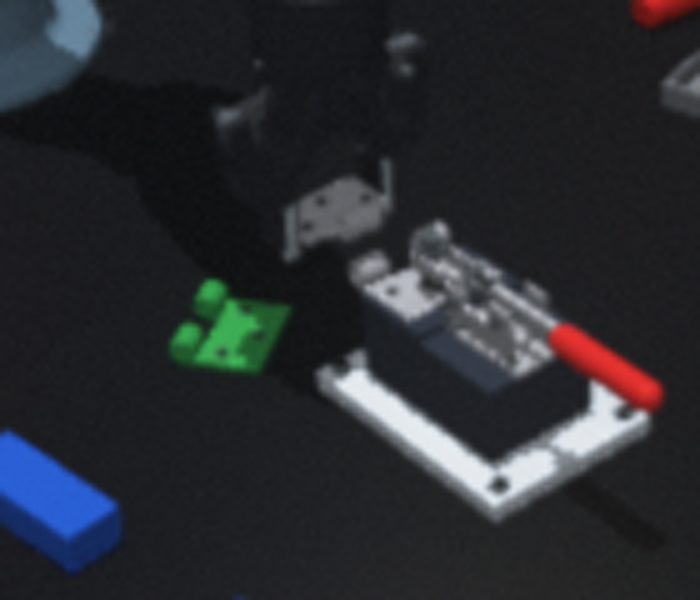

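```bash
python3 -m jog '[[[0,0,0],[0,0,0],1],[[0,0,0],[0,0,0],1],[[0,0,0],[0,0,0],1],[[0,0,0],[0,0,0],1]]'; python3 -c "
from h import *
go(.4494,-.0132,.0568)"; python3 -m jog '[[[0,0,0],[0,0,0],1],[[0,0,0],[0,0,0],1],[[0,0,0],[0,0,0],1],[[0,0,0],[0,0,0],1]]'
```

```text
time_s: 10.5
eef_pos: [0.4101, -0.009, 0.0573]
ee_rot: [[0.058, 0.998, -0.0], [0.998, -0.058, 0.0], [0.0, -0.0, -1.0]]
ft_force: [-0.8, -0.5, -1.5]
width: 0.0577
turn [0. 0. 0.] shift [-0.0095  0.1973  0.0023] pos [ 0.4101 -0.009   0.0573] F [-0.77 -0.5  -1.54] w 0.0577 t 10.5
time_s: 10.9
eef_pos: [0.4102, -0.0091, 0.0572]
ee_rot: [[0.058, 0.998, -0.0], [0.998, -0.058, -0.0], [-0.0, -0.0, -1.0]]
ft_force: [0.2, -0.4, -1.2]
width: 0.058
```

```bash
python3 -m jog '[[[0,0,0],[-0.008,0.05,0.002],1],[[0,0,0],[-0.009,0.1,0.002],1],[[0,0,0],[-0.009,0.1,0.002],1],[[0,0,0],[-0.009,0.1,0.002],1],[[0,0,0],[-0.009,0.1,0.002],1]]'; python3 -m jog '[[[0,0,0],[0,0,0],1],[[0,0,0],[0,0,0],1],[[0,0,0],[0,0,0],1]]'; python3 - <<'E'
from h import *
go(.4494,-.0132,.0568)
p,d=snap('wrist','w12')
cv2.imwrite('pics/w12z.png',cv2.resize(p[190:370,150:350,::-1],None,fx=4,fy=3.3,interpolation=cv2.INTER_CUBIC))
E
```

```text
time_s: 11.4
eef_pos: [0.4297, -0.0122, 0.0567]
ee_rot: [[0.058, 0.998, -0.001], [0.998, -0.058, -0.0], [-0.0, -0.001, -1.0]]
ft_force: [0.1, -0.1, -1.1]
width: 0.0582
time_s: 11.7
eef_pos: [0.4298, -0.0119, 0.0568]
ee_rot: [[0.058, 0.998, -0.0], [0.998, -0.058, 0.0], [0.0, -0.0, -1.0]]
ft_force: [-0.9, 0.5, -0.8]
width: 0.0578
turn [0. 0. 0.] shift [-0.0006  0.0983  0.0002] pos [ 0.4298 -0.0119  0.0568] F [-0.93  0.51 -0.77] w 0.0578 t 11.7
```

View pics/w12z.png

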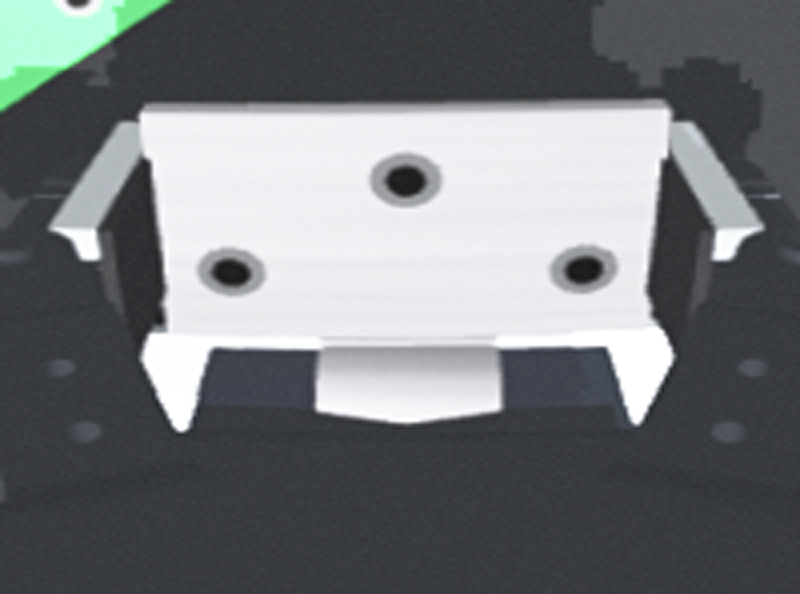

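```bash
python3 -m jog '[[[0,0,0],[0,0.02,0],1],[[0,0,0],[0,0.04,0],1],[[0,0,0],[0,0.06,0],1],[[0,0,0],[0,0.06,0],1],[[0,0,0],[0,0.06,0],1]]'; python3 -m jog '[[[0,0,0],[0,0.012,0],1],[[0,0,0],[0,0.025,0],1],[[0,0,0],[0,0.025,0],1],[[0,0,0],[0,0.025,0],1]]'; python3 - <<'E'
from h import *
go(.4494,-.0132,.0568)
p,d=snap('wrist','w13')
cv2.imwrite('pics/w13z.png',cv2.resize(p[190:370,150:350,::-1],None,fx=4,fy=3.3,interpolation=cv2.INTER_CUBIC))
E
```

```text
time_s: 12.25
eef_pos: [0.4422, -0.0128, 0.0568]
ee_rot: [[0.058, 0.998, -0.0], [0.998, -0.058, -0.0], [-0.0, -0.0, -1.0]]
ft_force: [-0.5, -0.6, -0.5]
width: 0.0576
time_s: 12.65
eef_pos: [0.4471, -0.013, 0.0569]
ee_rot: [[0.058, 0.998, -0.0], [0.998, -0.058, -0.0], [-0.0, -0.0, -1.0]]
ft_force: [-0.7, -0.6, 0.2]
width: 0.0579
turn [0. 0. 0.] shift [-0.0003  0.0117  0.0004] pos [ 0.4471 -0.013   0.0569] F [-0.7  -0.65  0.25] w 0.0579 t 12.65
```

View pics/w13z.png

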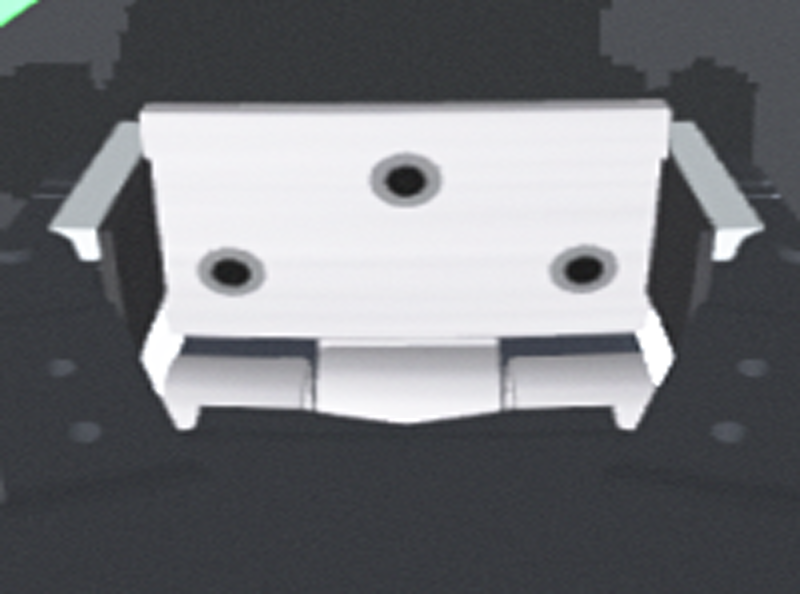

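The knuckle is entering the gap centred, about 3 px clearance each side. I'll advance slowly in 0.6–1 mm steps to find the plate-edge contact.

```bash
for i in 1 2; do python3 -m jog '[[[0,0,0],[0,0.005,0],1],[[0,0,0],[0,0.005,0],1],[[0,0,0],[0,0.005,0],1]]'; done; python3 - <<'E'
from h import *
go(.4494,-.0132,.0568)
p,d=snap('wrist','w14')
cv2.imwrite('pics/w14z.png',cv2.resize(p[265:325,180:325,::-1],None,fx=5.5,fy=5.5,interpolation=cv2.INTER_CUBIC))
E
```

```text
time_s: 13.0
eef_pos: [0.448, -0.013, 0.0569]
ee_rot: [[0.058, 0.998, -0.0], [0.998, -0.058, 0.0], [0.0, -0.0, -1.0]]
ft_force: [-0.4, 0.8, -0.8]
width: 0.0581
time_s: 13.3
eef_pos: [0.449, -0.0131, 0.0569]
ee_rot: [[0.058, 0.998, 0.0], [0.998, -0.058, -0.0], [-0.0, 0.0, -1.0]]
ft_force: [0.1, 0.9, -1.2]
width: 0.058
turn [0. 0. 0.] shift [-0.0003  0.0018  0.0005] pos [ 0.449  -0.0131  0.0569] F [ 0.1   0.85 -1.21] w 0.058 t 13.3
```

View pics/w14z.png

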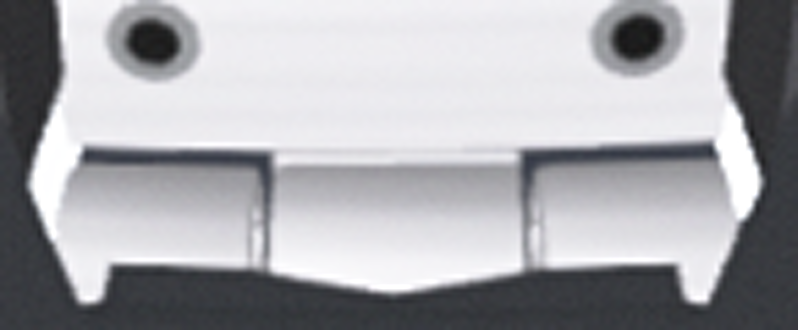

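```bash
for i in 1 2; do python3 -m jog '[[[0,0,0],[0,0.003,0],1],[[0,0,0],[0,0.003,0],1],[[0,0,0],[0,0.003,0],1]]'|grep -v rot; done; python3 - <<'E'
from h import *
p,d=snap('wrist','w15')
g=cv2.cvtColor(p,cv2.COLOR_RGB2GRAY).astype(float)
for r in range(286,318): print(r,g[r,200:222].mean().round(0),g[r,235:270].mean().round(0),g[r,282:302].mean().round(0))
E
```

```text
time_s: 13.65
eef_pos: [0.4496, -0.0131, 0.0569]
ft_force: [0.1, -0.7, -0.9]
width: 0.058
time_s: 13.95
eef_pos: [0.4502, -0.0132, 0.0569]
ft_force: [-0.1, -0.4, -0.7]
width: 0.0581
286 233.0 233.0 235.0
287 234.0 234.0 236.0
288 236.0 236.0 237.0
289 237.0 237.0 236.0
290 237.0 235.0 230.0
291 226.0 233.0 156.0
292 123.0 216.0 103.0
293 118.0 228.0 139.0
294 149.0 214.0 154.0
295 156.0 159.0 162.0
296 163.0 157.0 168.0
297 169.0 163.0 175.0
298 176.0 169.0 182.0
299 183.0 175.0 188.0
300 188.0 180.0 195.0
301 195.0 185.0 203.0
302 204.0 194.0 212.0
303 211.0 203.0 217.0
304 216.0 212.0 219.0
305 218.0 219.0 221.0
306 220.0 223.0 224.0
307 223.0 226.0 228.0
308 228.0 229.0 233.0
309 232.0 232.0 237.0
310 235.0 236.0 240.0
311 239.0 240.0 242.0
312 239.0 243.0 244.0
313 128.0 245.0 131.0
314 62.0 247.0 61.0
315 57.0 238.0 56.0
316 58.0 195.0 58.0
317 59.0 131.0 59.0
```

```bash
for i in 1 2 3; do python3 -m jog '[[[0,0,0],[0,0.002,0],1],[[0,0,0],[0,0.002,0],1],[[0,0,0],[0,0.002,0],1]]'|grep -v rot; done
```

```text
time_s: 14.3
eef_pos: [0.4506, -0.0132, 0.0569]
ft_force: [0.3, 0.4, -1.1]
width: 0.0581
time_s: 14.6
eef_pos: [0.4508, -0.0132, 0.0568]
ft_force: [-0.3, 0.1, -0.9]
width: 0.0585
time_s: 14.9
eef_pos: [0.4509, -0.0132, 0.0567]
ft_force: [-0.7, 0.6, -0.9]
width: 0.0582
```

```bash
for i in 1 2; do python3 -m jog '[[[0,0,0],[0,0.002,0],1],[[0,0,0],[0,0.002,0],1],[[0,0,0],[0,0.002,0],1]]'|grep -v rot; done; python3 - <<'E'
from h import *
p,d=snap('wrist','w16')
g=cv2.cvtColor(p,cv2.COLOR_RGB2GRAY).astype(float)
for n,s in(('A',slice(200,222)),('B',slice(235,270)),('A2',slice(282,302))):
    q=g[295:312,s].mean(1); print(n,np.interp([170,185,200,215],q,np.arange(295,312)))
def sub(a,i0,l):
    for i in range(len(a)-1):
        if a[i]>=l>a[i+1]: return i0+i+(a[i]-l)/(a[i]-a[i+1])
print([round(sub(g[284:300,c],284,170),2) for c in (202,208,214,290,296,302)])
E
```

```text
time_s: 15.2
eef_pos: [0.4514, -0.0133, 0.0567]
ft_force: [-1.4, 1.2, -0.2]
width: 0.0578
time_s: 15.5
eef_pos: [0.4519, -0.0133, 0.0567]
ft_force: [-2.7, 1.0, -1.3]
width: 0.0581
A [296.1534 298.4365 300.5657 302.9872]
B [298.0335 300.9087 302.6    304.3991]
A2 [295.1618 297.4414 299.5669 301.5806]
[np.float64(291.81), np.float64(291.75), np.float64(291.8), np.float64(290.81), np.float64(290.85), np.float64(290.74)]
```

```bash
python3 - <<'E'
from h import *
for f in('w13','w14','w15','w16'):
    z=np.load(f'pics/{f}.npz');p=z['p'];print(f,z['tcp'])
    g=cv2.cvtColor(p,cv2.COLOR_RGB2GRAY).astype(float)
    for n,s in(('A',slice(200,220)),('B',slice(237,268)),('A2',slice(284,302))):
        q=g[295:312,s].mean(1); print(n,np.interp([180,190,200,210,220],q,np.arange(295,312)))
print(tray(252,302,-.015),tray(252,303,-.015),tray(252,302,-.014))
E
```

```text
w13 [ 0.4471 -0.013   0.0569]
A [303.5969 305.1879 306.4788 307.7808 310.25  ]
B [300.0655 301.5294 302.6237 303.7593 305.2701]
A2 [302.7985 304.4098 305.7448 306.9051 309.6316]
w14 [ 0.449  -0.0131  0.0569]
A [300.4706 302.1169 303.3743 304.6242 307.4426]
B [300.0409 301.5252 302.6449 303.7439 305.2424]
A2 [299.6339 301.209  302.4901 303.741  306.4324]
w15 [ 0.4502 -0.0132  0.0569]
A [298.4962 300.1931 301.4911 302.7808 305.7561]
B [300.0984 301.5577 302.661  303.7636 305.2951]
A2 [297.7236 299.3125 300.6917 301.8687 304.7561]
w16 [ 0.4519 -0.0133  0.0567]
A [297.5238 299.1933 300.4817 301.7278 304.9167]
B [300.1282 301.5128 302.6103 303.7216 305.2791]
A2 [296.6667 298.2815 299.5887 300.7722 303.7105]
[-0.0009  0.0173 -0.015 ] [-0.0009  0.0179 -0.015 ] [-0.0009  0.0181 -0.014 ]
```

```bash
python3 - <<'E'
from h import *
from scipy.optimize import least_squares
def cyl(q):
    f=lambda s:np.hypot(q[:,1]-s[0]-s[2]*q[:,0],q[:,2]-s[1])-.008
    r=least_squares(lambda s:f([s[0],s[1],-.0148]),[q[:,1].mean(),q[:,2].mean()+.007],loss='soft_l1',f_scale=.0007)
    return r.x,np.std(f([*r.x,-.0148]))
for f in('w13','w14','w15','w16'):
    P=P3(f); A=np.vstack([P[298:312,200:224].reshape(-1,3),P[298:312,280:302].reshape(-1,3)]); B=P[297:313,234:270].reshape(-1,3)
    A=A[abs(A[:,2]-np.median(A[:,2]))<.006]; B=B[abs(B[:,2]-np.median(B[:,2]))<.006]
    a,sa=cyl(A); b,sb=cyl(B); print(f,'A',a*1e3,'B',b*1e3,'A-B',(a-b)*1e3,sa*1e3,sb*1e3,len(A),len(B))
    pl(P,'Bplate',np.s_[235:288,200:305])
E
```

```text
w13 A [ 28.7238 -10.3565] B [ 26.1002 -10.4099] A-B [2.6236 0.0534] 0.5503362997670361 0.5939955360598549 618 572
Bplate 5455 mean [-0.0009  0.0001 -0.0064] z0 -0.006437633329411004 slopes deg [0.0745 0.2788] std 0.0005359864524442324
w14 A [ 26.705  -10.2513] B [ 26.1642 -10.4625] A-B [0.5408 0.2113] 0.6034445638336534 0.5882546135866058 640 573
Bplate 5426 mean [-0.0009  0.0001 -0.0064] z0 -0.006441693811511068 slopes deg [0.1272 0.1744] std 0.0005357460981094134
w15 A [ 25.6909 -10.3487] B [ 26.1537 -10.4653] A-B [-0.4628  0.1166] 0.6511443995315156 0.5995389756901758 642 575
Bplate 5465 mean [-0.0009  0.0001 -0.0065] z0 -0.006457737022640415 slopes deg [0.13   0.1891] std 0.0005384773126891388
w16 A [ 24.9123 -10.4994] B [ 26.1114 -10.4233] A-B [-1.1991 -0.0761] 0.6413009204441047 0.621141966002546 640 575
Bplate 5452 mean [-0.001   0.0001 -0.0064] z0 -0.006440459400148207 slopes deg [0.0582 0.209 ] std 0.0005321020057043607
```

Depth cylinder fits give heights equal within 0.1 mm, with x aligned at TCP x ≈ 0.4497 and contact ≈1 mm farther, as described. Backing off and rechecking, also whether leaf_a moved.

```bash
python3 -m jog '[[[0,0,0],[0,-0.005,0],1],[[0,0,0],[0,-0.011,0],1],[[0,0,0],[0,-0.011,0],1],[[0,0,0],[0,-0.011,0],1],[[0,0,0],[0,-0.011,0],1]]'; cat > chk.py <<'E'
from h import *
import sys
from scipy.optimize import least_squares
f=sys.argv[1]
def cyl(q):
    g=lambda s:np.hypot(q[:,1]-s[0]+.0148*q[:,0],q[:,2]-s[1])-.008
    return least_squares(g,[q[:,1].mean(),q[:,2].mean()+.007],loss='soft_l1',f_scale=.0007).x
p,d=snap('wrist',f); z=np.load(f'pics/{f}.npz'); P=P3(f); s=robot.observe(); print(z['tcp'],s['ft_force'],s['width'],s['time_s'])
c=lambda q:q[abs(q[:,2]-np.median(q[:,2]))<.006]
L=c(P[298:312,200:224].reshape(-1,3));R=c(P[298:312,280:302].reshape(-1,3));B=c(P[297:313,234:270].reshape(-1,3))
l,r,a,b=cyl(L),cyl(R),cyl(np.vstack([L,R])),cyl(B); print('A-B mm',(a-b)*1e3,'L-R',(l-r)*1e3,'B',b*1e3)
g=cv2.cvtColor(p,cv2.COLOR_RGB2GRAY).astype(float)
for n,k in(('A',slice(200,220)),('B',slice(237,268)),('A2',slice(284,302))): print(n,np.interp([190,200,210],g[295:312,k].mean(1),np.arange(295,312)))
for row in(304,308): print(g[row,222:234].astype(int),g[row,270:284].astype(int))
E
python3 chk.py w17
```

```text
time_s: 16.05
eef_pos: [0.4506, -0.0131, 0.0571]
ee_rot: [[0.058, 0.998, 0.001], [0.998, -0.058, 0.0], [0.0, 0.001, -1.0]]
ft_force: [-0.1, -0.5, -0.5]
width: 0.0579
[ 0.4506 -0.0131  0.0571] [ 0.6154  0.7038 -0.8132] 0.05799258035558511 16.1
A-B mm [0.009  0.5261] L-R [-0.1853 -0.0657] B [ 26.1798 -10.5425]
A [300.7111 302.0289 303.2807]
B [301.5594 302.6548 303.769 ]
A2 [299.7759 301.1646 302.3468]
[208 209 201 168 198 174 115 176 218 219 218 217] [205 208 209 209 195 136 170 210 186 224 222 222 222 221]
[222 223 214 178 233 218 128 214 237 236 235 234] [226 225 225 228 219 145 190 227 198 221 233 234 233 232]
```

```bash
python3 -m jog '[[[0,0,0],[0,-0.002,0.001],1],[[0,0,0],[0,-0.002,0.001],1],[[0,0,0],[0,-0.002,0.001],1],[[0,0,0],[0,-0.002,0.001],1],[[0,0,0],[0,-0.002,0.001],1]]'|grep -v rot; python3 chk.py w18;python3 chk.py w19; python3 chk.py w20
```

```text
time_s: 16.6
eef_pos: [0.4496, -0.0132, 0.0567]
ft_force: [0.6, -0.7, -0.7]
width: 0.058
[ 0.4496 -0.0132  0.0567] [ 0.2108  0.0577 -1.0981] 0.058311361575732565 16.65
A-B mm [0.9602 0.052 ] L-R [-0.1663 -0.1133] B [ 26.1273 -10.4621]
A [302.9841 304.2614 305.5344]
B [301.5669 302.6296 303.7491]
A2 [302.125  303.2899 304.5857]
[190 189 189 170 188 166 118 176 217 220 219 217] [209 208 207 209 196 129 157 215 183 204 207 207 208 207]
[214 215 206 179 231 224 129 217 236 236 235 236] [225 226 226 227 221 136 181 233 198 217 226 226 224 225]
[ 0.4496 -0.0132  0.0567] [-0.1477  0.3734 -1.7652] 0.05789571525588877 16.7
A-B mm [0.908  0.1173] L-R [-0.0874 -0.1875] B [ 26.1111 -10.4661]
A [303.0131 304.2678 305.5038]
B [301.539  302.6593 303.7587]
A2 [302.0432 303.3113 304.5352]
[190 192 189 171 188 164 114 177 219 219 218 218] [209 207 209 208 197 129 161 215 183 203 208 209 209 206]
[213 215 206 180 232 222 131 215 237 236 235 234] [226 225 226 227 219 140 178 233 199 215 226 226 225 225]
[ 0.4496 -0.0132  0.0567] [ 0.868   0.299  -0.9095] 0.05751185913982505 16.75
A-B mm [0.9105 0.11  ] L-R [-0.1257 -0.0248] B [ 26.1409 -10.4507]
A [302.9695 304.2967 305.5255]
B [301.562  302.6129 303.76  ]
A2 [302.0857 303.3444 304.5586]
[191 190 188 168 188 165 116 175 218 221 219 220] [207 208 207 209 195 127 159 214 184 205 208 208 207 208]
[214 214 205 180 231 219 129 214 237 235 235 235] [225 224 226 227 220 140 179 234 199 216 227 226 225 225]
```

```bash
python3 -m jog '[[[0,0,0],[0,0.004,0.0005],1],[[0,0,0],[0,0.0045,0.0005],1],[[0,0,0],[0,0.0045,0.0005],1],[[0,0,0],[0,0.0045,0.0005],1],[[0,0,0],[0,0.0045,0.0005],1]]'|grep -v rot; python3 chk.py w21;python3 chk.py w22; python3 - <<'E'
from h import *
snap('top','t22');snap('scene','s22')
a=np.radians(-2.65);ex=np.array([np.cos(a),np.sin(a),0]);o=np.array([.4768,-.0162,0])
for n,sl in(('t22',np.s_[100:150,280:320]),('s22',np.s_[215:265,240:300])):
    p,d,X=pts(n);hsv=cv2.cvtColor(p,cv2.COLOR_RGB2HSV)
    r=np.zeros((384,512),bool); r[sl]=1
    r&=(hsv[...,1]>150)&(hsv[...,2]>90)&((hsv[...,0]<8)|(hsv[...,0]>172))&(X[...,2]>.05)
    P=X[r]; x=(P-o)@ex; b=np.digitize(x,[.12,.14,.16,.18,.2,.22]); print(n,len(P),[(i,len(P[b==i]),np.percentile(P[b==i,2],85).round(4)) for i in range(1,6) if (b==i).sum()>5], x.min(),x.max())
p=cv2.imread('pics/s22.png'); cv2.imwrite('pics/s22z.png',cv2.resize(p[170:290,150:310],None,fx=5,fy=5,interpolation=cv2.INTER_CUBIC))
E
```

```text
time_s: 17.25
eef_pos: [0.4505, -0.0132, 0.0566]
ft_force: [0.5, 0.2, -1.4]
width: 0.0581
[ 0.4505 -0.0132  0.0566] [ 0.5433  0.1056 -1.0541] 0.05772212984289835 17.3
A-B mm [0.0307 0.0641] L-R [-0.2525 -0.0809] B [ 26.0667 -10.3326]
A [301.6899 302.9816 304.3083]
B [301.5897 302.6556 303.8306]
A2 [300.7699 302.0974 303.3254]
[200 199 194 176 197 174 115 174 216 220 218 218] [207 207 209 209 196 125 152 194 181 207 218 217 216 217]
[218 217 209 172 232 224 133 215 235 236 235 234] [225 227 226 226 219 136 179 231 209 210 229 230 229 228]
[ 0.4504 -0.0132  0.0566] [-0.2551 -0.2785 -1.027 ] 0.05797131137389699 17.35
A-B mm [ 0.1582 -0.0569] L-R [-0.2539  0.1087] B [ 26.0715 -10.4422]
A [301.6641 302.9512 304.2787]
B [301.5907 302.6311 303.784 ]
A2 [300.8142 302.0915 303.328 ]
[202 200 195 175 199 171 118 175 219 221 219 217] [207 206 208 208 196 125 153 195 183 207 217 219 218 219]
[218 218 208 175 232 218 130 215 237 236 235 235] [225 225 225 227 218 136 177 232 211 207 230 229 228 229]
t22 133 [(1, 24, np.float64(0.0929)), (2, 34, np.float64(0.0944)), (3, 38, np.float64(0.093)), (4, 36, np.float64(0.0932))] -0.2937306152821352 0.19865318796001283
s22 150 [(1, 17, np.float64(0.0926)), (2, 39, np.float64(0.0928)), (3, 40, np.float64(0.0937)), (4, 48, np.float64(0.093))] 0.10638834949654564 0.20323906702966815
```

View pics/s22z.png

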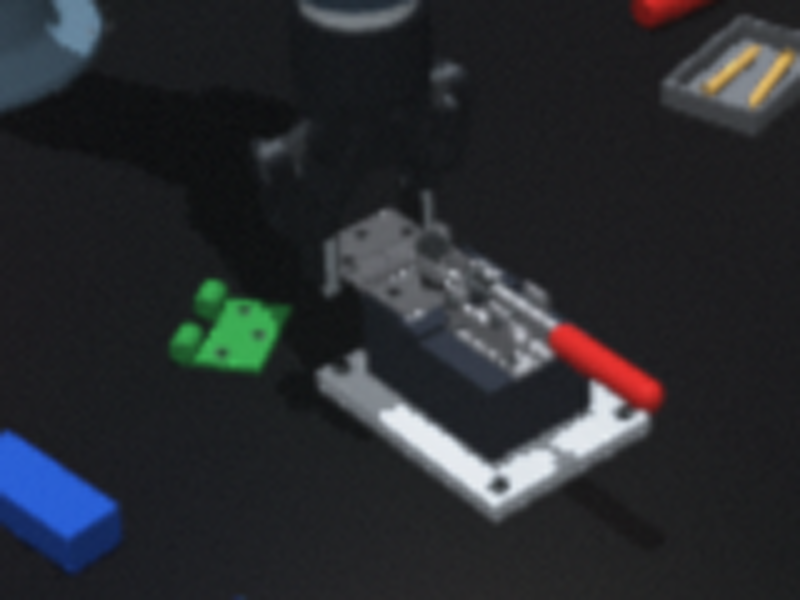

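View pics/w22.png

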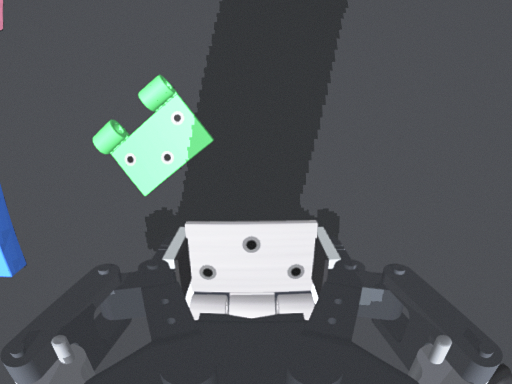

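Height, depth direction, centring and yaw all agree, and the wrist force is about zero. The handle is level at 93 mm along its whole length. Handing in.

```bash
python3 -c "
from plant import robot
print(robot.job_done())"
```

```text
the job is handed in; nothing more can be done
None
```

I pushed the toggle clamp down to its stop, gripped the single-knuckle leaf and brought its knuckle into the gap. I handed in at about 17.5 s with the leaf still held there.

**Clamp:** I pushed with 42 N at the end and the handle no longer moved. Its grip afterwards measured level at about 93 mm along its whole length, in two camera views.

**Bores:** depth fits of the knuckles put the two bores within about 0.2 mm of each other front to back and about 0.1 mm in height. The shading comparison agreed to about 0.1 mm front to back. The knuckle clearances look equal on both sides.

**Leaf and grip:** the leaf edges look parallel in the picture. One depth check suggested up to about 0.4° of yaw, within its noise. The wrist force reads within noise, about 1 N, and the grip opening is steady at 58 mm.

**One thing went differently:** while feeling for the plate edge with about 3 N, the clamped leaf shifted by roughly 0.9 mm in its pocket. I backed off and lined the bores up again on its new position, with no contact force left.

I did not touch the spare leaf or any of the other items.

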